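Load the clay extruder barrel into its bench stand and clamp it

TASK

Take the steel extruder barrel out of the wooden holder, bring its foot leaning under the yoke of the extruder stand into the bore of the foot cup, and straighten it so that it stands upright, fully home in the cup with its neck inside the yoke slot. Then turn the wing knob clockwise until it bites and the resistance rises sharply, give it about 15 degrees more without overtightening it, and let go. Leave the pestle, the pots and the carved figure alone.

Things in the scene. Friction and masses are not known exactly. Their poses are not given: they have to be found in the camera images.
- barrel: the part to load, loose, 0.26 to 0.5 kg, 165 mm long, round; origin at the centre of its foot, z axis towards the handle. From the foot up: cone from 18 to 30 mm diameter over 14 mm, steel cylinder of 30 mm diameter up to 80 mm, steel neck of 16 mm diameter up to 130 mm, wooden handle of 24 mm diameter up to 165 mm. Starts upright in one of the holder's two wells
- barrel_neck (a point): point on the barrel's axis in its neck, 102 mm above the foot
- barrel_handle (a point): centre of the barrel's wooden handle, 147.5 mm above the foot, where to grip it
- holder: fixed light wooden block 75 x 160 x 30 mm (its x, y, z), origin under its centre, with two wells of 39 mm diameter and 20 mm depth at y = -40 and +40 mm
- stand: fixed metal extruder stand; origin on the table under the bore's axis, z up; open side, where the barrel comes in, faces its own -x. Base 12 mm thick, x -90 to 100, y -95 to 65 mm; column at x 55 to 77 mm up to the yoke. The barrel's 30 mm cylinder passes neither down through the yoke slot nor upright under the yoke over the cup: it must enter leaning to -x by about 20 degrees
- cup_mouth (a point): centre of the mouth of the vertical bore in the foot cup (block 58 x 58 mm): 37 mm above the table. Bore 37 mm in diameter, 25 mm deep, flat floor 12 mm above the table, 3 mm chamfer at the mouth; axes as the stand's
- yoke_slot (a point): point on the bore's axis in the yoke slot, 114 mm above the table; stand's axes. Yoke: 102 to 126 mm high, all at x > -8 mm. Slot open to -x, closed at x = +9; prong on +y (outer side 33 mm) with a steel backing pad, its face at y = +9 to +12.5, set differently each time and not tracked; clamp housing on -y (face y = -17, back to -83, x -8 to 48 mm)
- jaw: sprung steel clamp jaw sliding along the stand's y out of the clamp housing, driven 8 mm per rad by the wing knob; origin at the centre of its 14 x 14 mm face, 114 mm above the table. At knob angle 0 the face is at y = -12 mm; it moves to +y and pushes the neck against the backing pad
- wing (a joint): angle of the wing knob, rad, grows when turned clockwise seen from above; starts loosened at 0 to 0.2, end stop 1.9. Turns freely against 0.15 N m of friction and stays where left. With the neck in the slot it bites somewhere between 0.6 and 1.1, depending on the backing pad; from there the torque climbs by about 0.7 N m per rad (some 90 N per rad on the neck)
- wing_grip (a point): the grip point of the wing knob, on its vertical axis 154 mm above the table (stand x = 14, y = -54 mm): middle of an upright grey bar 42 mm long, 14 mm thick, 30 mm high (139 to 169 mm). The point turns with the bar: its y axis runs along the bar, its x axis across the bar's thickness
- pestle: dark wooden pestle 120 mm tall, 28 mm thick, standing in the other well; leave it; origin under its foot
- pot_a: raw clay pot 72 mm wide, 75 mm tall; leave it; origin under its centre
- pot_b: terracotta pot 84 mm wide, 70 mm tall; leave it; origin under its centre
- figure: carved wooden figure 148 mm tall on a 72 mm round foot; leave it; origin under its centre
Things that resemble listed ones, but are neither listed nor needed, are in the scene too. There is more than one size of the barrel; the job needs the smallest.

How it is judged:
On the way, in this order (a step that is already met when the one before it is completed fails the run):
1. the barrel is lifted out of the holder (z of barrel in the frame of holder above 0.05 m), for 0.1 s.
2. the foot is inside the bore while the barrel leans (z of barrel in the frame of cup_mouth below -0.004 m and horizontal distance between barrel and cup_mouth below 0.018 m and angle between barrel's own z axis and vertical above 0.15 rad).
3. the barrel stands upright and fully home in the cup, its neck in the yoke slot (z of barrel in the frame of cup_mouth below -0.021 m and horizontal distance between barrel and cup_mouth below 0.006 m and angle between barrel's own z axis and vertical below 0.07 rad and horizontal distance between barrel_neck and yoke_slot below 0.008 m), for 0.2 s.
At the end, for the whole second after the job is handed in: The barrel is at rest, upright within 4 degrees, its foot within 4 mm of the bore's floor and within 6 mm of its axis, its neck within 8 mm of the bore's axis in the yoke slot, and the clamp jaw presses on the neck with more than 8 N (all of step 3 and contact force between jaw and barrel above 8 N and linear speed of barrel below 0.02 m/s); the robot touches nothing.
It fails at once if the clamp is overtightened (more than 55 N on the neck) (contact force between jaw and barrel above 55 N).
It fails at once if the pestle is disturbed (distance of pestle from where it was at the start of the episode above 0.03 m).
It fails at once if a pot or the figure is disturbed (distance of any of pot_a, pot_b, figure from where it was at the start of the episode above 0.03 m).
It also fails if it takes over 61 s, if anything falls off the work surface, if the arm or the gripper's body presses on something with over 40 N, if the wrist force passes 120 N, or if a joint passes its speed limit or range.

ROBOT

A 6-joint arm with a two-finger parallel gripper is mounted at the origin on the work surface. World frame = base frame: x ahead of the robot, y to its left, z up, the work surface at z = 0. Lengths are in m, angles in rad, forces in N, time in s.
With the tool pointing down it reaches from about 0.375 to 0.975 m from the base axis. Payload 3.8 kg.
Tool frame: the origin (TCP) lies at the very end of the fingers, on their centre line; the grasp point (between the pads) lies 19 mm behind it; z points along the fingers, y is the direction in which the jaws open and shut (so a half turn about z gives the same grasp; the last joint's range is limited). The gripper opens to 85 mm and grips with 20 to 120 N. Pads are 22 mm wide; open, the fingers measure 114 mm over their backs; the gripper's body (76 mm by 85 mm) begins 54 mm behind the grasp point. The pads swing forward as they close: fully open they stand 13 mm farther back than shut.
Start: joints at [-1.381, 0.264, 1.604, -0, 1.274, -0.037], TCP at [0.152, -0.658, 0.231] pointing down, gripper open.
Joint ranges: [-2.63, 2.63], [-0.94, 2.18], [0.31, 2.57], [-1.31, 4.45], [0, 2.66], [-2.55, 2.55]. Speed limits (rad/s): [2.57, 2.57, 3.14, 3.14, 3.14, 3.14].

INTERFACE

Orientations are given as a rotation vector (axis times angle).
In Python, from workcell import bot, read_camera, finish_job gives the robot as it stands. The module is installed in compiled form; this text tells all that it offers.
- The arm moves only by the tool servo_tool, never from a script. Its argument "targets" is text: rows parted by semicolons, each of 7 numbers parted by spaces: the turn, a rotation vector about the tool's x, y, z in rad, then the shift along the tool's x, y, z in mm, then the finger opening in mm, from 0 to 85.4. In form: wx wy wz x y z gripper; .... A call has 1 to 8 rows; each row shifts and turns the pose as measured when the row begins, along the tool's axes as they then stand; what a row does not reach is not made up. A row lasts 1/12 s, in which the tool goes at most 41.7 mm and 7.16 degrees, less where a joint would pass 70% of its speed; a pose out of reach is approached as far as the arm can. A call is refused whole if a number of a shift passes 41.7 or a number of a turn 0.125, either way. A call with a gripper value outside its range is refused whole. The fingers move at their own pace and stop on an object; "newtons" is the grip in N (left out, the last holds). Time passes only in rows, so rows that do not move let the fingers close. It gives the time, the measured TCP pose, the force and the opening at its end, in the units of the state.
- bot.read_state(): the state, without advancing time (a new reading comes with each control period).
- read_camera(name): name is "scene" or "side" or "wrist"; returns a dict with "image" (384x512x3 uint8, red, green, blue), "mtx" (3x3 intrinsics, pixels), "eye" and "orientation" of the camera in the world; the wrist camera has in their place "T_tool_cam" (4x4, takes a point from camera to tool coordinates, whose origin is the TCP and whose axes are the flange's). Camera axes: x right, y up, looking along -z (the intrinsics and any distortion apply to the point x, -y, -z); pixel columns grow to the right and rows downward; lengths in m; the calibration is good to about 2 mm. A picture is of the moment at which its call begins: read the wrist's pose just before it. There is no depth.
- finish_job(): hands the job in, once; it reports no verdict.
The state is a dict: "time": time; "q": joint angles; "joint_vel": joint speeds; "joint_torque": joint torques, N m; "tool_pos": TCP position; "tcp_rot": TCP orientation; "wrist_force": force on the tool from outside, world axes, zero at the start; "torque": the same for the moment, N m; "width": opening from 0.0 (shut) to 1.0 (fully open).
Only numpy, scipy, OpenCV 4.12 (cv2) and the standard library are available. Lean on these libraries where they do the work, as an engineer would, in place of code of your own. Each camera call takes 0.05 s, during which the arm holds its last target.

## Working session

There is one attempt and no reset: what is moved stays moved. The work goes in short steps, Python scripts to look and compute and a tool call to move; the robot and the scene stay as the last step left them, time stands still between calls to the robot, and variables do not carry over. Pictures are saved under pics/ and viewed, and the job is handed in when it is done.

Besides the shell and the picture viewer there is one more tool, called after "Request:" as name(argument=value, ...), one argument or row to a line, values as JSON. servo_tool: Moves the arm, as the interface text tells. Its arguments: {"type":"object","properties":{"targets":{"type":"string"},"newtons":{"type":"number"}},"required":["targets"]}

```bash
mkdir -p pics; python3 - <<'E'
from workcell import bot, read_camera
import cv2,pickle
s=bot.read_state();print(s)
for n in("scene","side","wrist"):
    c=read_camera(n);pickle.dump(c,open(n+'.pkl','wb'))
    cv2.imwrite(f'pics/{n}0.png',cv2.resize(c['image'][:,:,::-1],None,fx=1.5,fy=1.5,interpolation=cv2.INTER_CUBIC))
    print(n,{k:v for k,v in c.items() if k!='image'})
E
```

```text
{'time': 0.0, 'q': array([-1.38091605e+00,  2.64780301e-01,  1.60537865e+00,  4.35027768e-06,
        1.27366877e+00, -3.69274044e-02]), 'joint_vel': array([-1.36215498e-03, -6.49731300e-05, -7.36085519e-04,  2.11945545e-04,
       -1.81874044e-04, -7.20226811e-04]), 'joint_torque': array([ 5.07731438e-04, -5.15104759e+01, -3.67309856e+01,  4.70132920e-05,
        1.29487971e-02,  2.12520263e-05]), 'tool_pos': array([ 0.15163101, -0.65700648,  0.2299412 ]), 'tcp_rot': array([-3.11919886e+00, -3.55251323e-01,  2.61536503e-04]), 'wrist_force': array([ 0.34838035,  0.1364334 , -0.2085866 ]), 'torque': array([-0.00595072,  0.00080189,  0.01735164]), 'width': 0.9975029562979497}
scene {'mtx': array([[352.95115429,   0.        , 259.7934318 ],
       [  0.        , 352.95115429, 188.77393672],
       [  0.        ,   0.        ,   1.        ]]), 'eye': array([1.1325315 , 0.43011354, 0.67533008]), 'orientation': array([0.4712003 , 0.95954338, 2.00304009])}
side {'mtx': array([[346.82509191,   0.        , 261.77720335],
       [  0.        , 346.82509191, 198.22099706],
       [  0.        ,   0.        ,   1.        ]]), 'eye': array([0.19071337, 0.44866514, 0.77110611]), 'orientation': array([ 0.35173346, -0.86941823, -2.22781177])}
wrist {'mtx': array([[273.88792805,   0.        , 256.82047176],
       [  0.        , 273.88792805, 191.84897837],
       [  0.        ,   0.        ,   1.        ]]), 'T_tool_cam': array([[ 2.92304311e-04,  9.53772161e-01,  3.00530497e-01,
         7.67286565e-02],
       [ 9.99999594e-01, -5.35003935e-04,  7.25276365e-04,
        -2.78167897e-04],
       [ 8.52533405e-04,  3.00530163e-01, -9.53771930e-01,
        -1.41896201e-01],
       [ 0.00000000e+00,  0.00000000e+00,  0.00000000e+00,
         1.00000000e+00]])}
```

View pics/scene0.png

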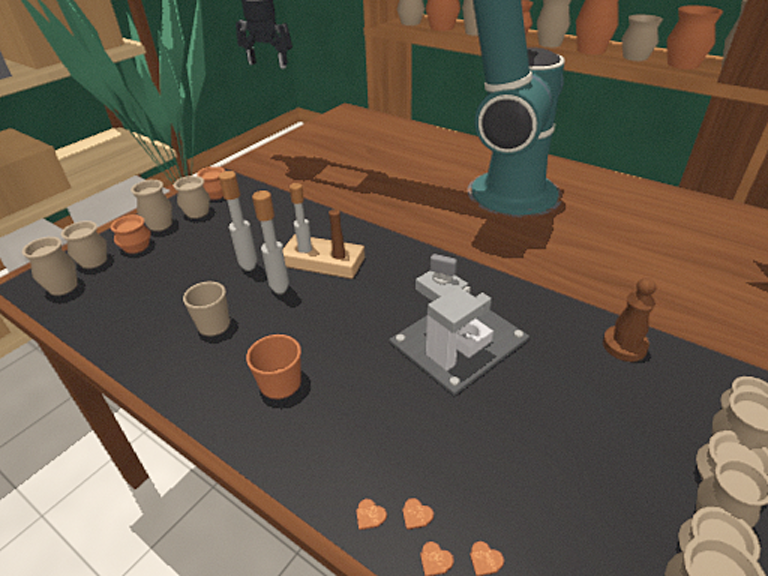

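View pics/side0.png

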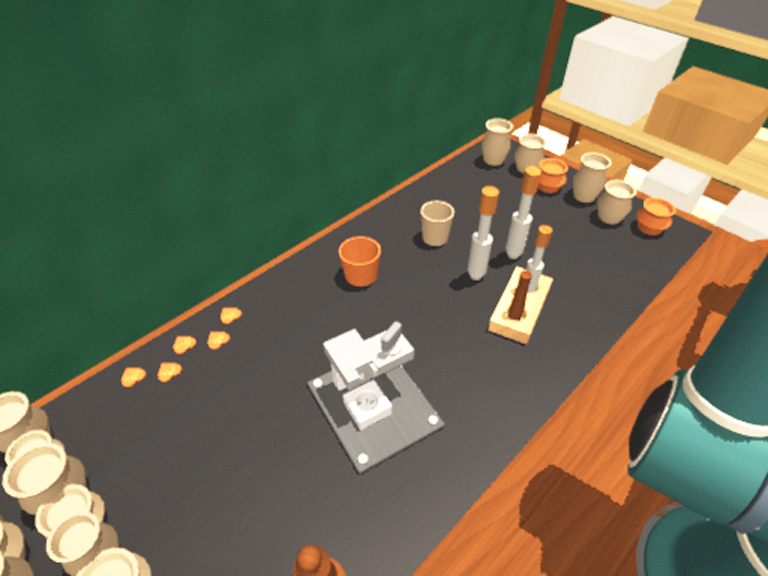

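View pics/wrist0.png

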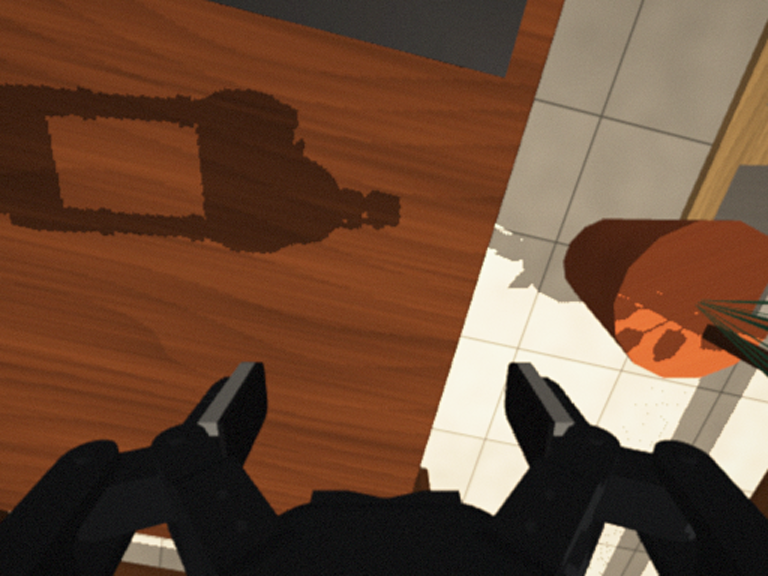

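The scene view shows the small barrel in the holder at about (298,215), with two larger barrels beside it and the stand at about (458,330). The side view shows the holder at about (521,305) and the stand at about (370,390). Next I'll enlarge both areas.

```bash
python3 - <<'E'
import cv2,pickle
def crop(n,x0,y0,w,h,f,out):
    im=pickle.load(open(n+'.pkl','rb'))['image'][:,:,::-1]
    c=cv2.resize(im[y0:y0+h,x0:x0+w],None,fx=f,fy=f,interpolation=cv2.INTER_CUBIC)
    for i in range(0,w,10):
        cv2.line(c,(int(i*f),0),(int(i*f),6 if (x0+i)%50 else 14),(0,255,255),1)
        if (x0+i)%20==0: cv2.putText(c,str(x0+i),(int(i*f)+2,22),0,.4,(0,255,255),1)
    for i in range(0,h,10):
        cv2.line(c,(0,int(i*f)),(6,int(i*f)),(0,255,255),1)
        if (y0+i)%20==0: cv2.putText(c,str(y0+i),(8,int(i*f)+4),0,.4,(0,255,255),1)
    cv2.imwrite('pics/'+out,c)
crop('scene',250,160,110,100,6,'sc_stand.png')
crop('scene',140,110,110,90,6,'sc_hold.png')
crop('side',200,210,100,105,5.5,'si_stand.png')
crop('side',310,140,80,95,6,'si_hold.png')
E
```

```text
(no output)
```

View pics/sc_stand.png

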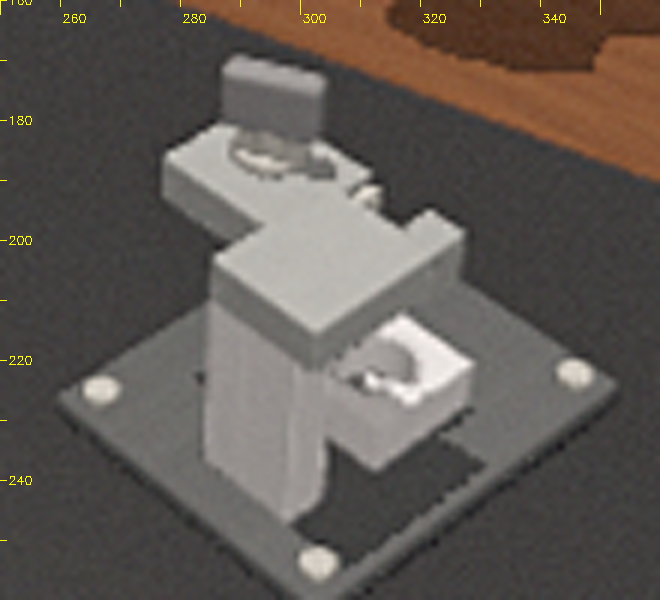

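View pics/sc_hold.png

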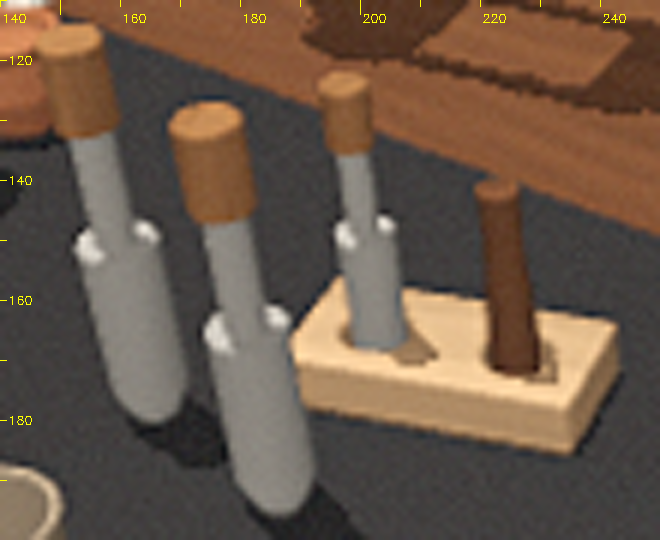

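View pics/si_stand.png

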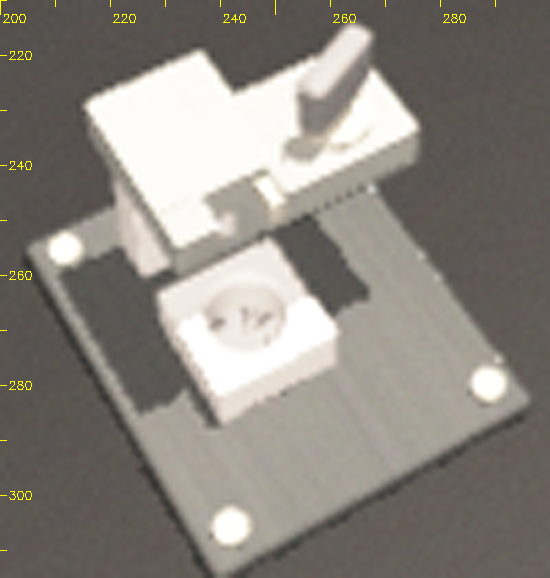

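View pics/si_hold.png

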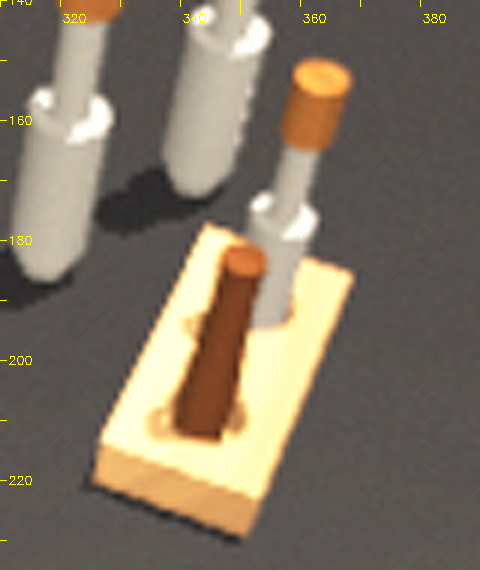

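```bash
cat > h.py <<'E'
import numpy as np,pickle
from scipy.spatial.transform import Rotation as R
from scipy.optimize import least_squares
C={n:pickle.load(open(n+'.pkl','rb')) for n in('scene','side')}
def proj(n,P):
    c=C[n];P=np.atleast_2d(P)
    p=R.from_rotvec(c['orientation']).inv().apply(P-c['eye'])*[1,-1,-1]
    q=p@c['mtx'].T
    return q[:,:2]/q[:,2:]
def ray(n,uv,z):
    c=C[n];d=np.linalg.inv(c['mtx'])@[uv[0],uv[1],1]
    d=R.from_rotvec(c['orientation']).apply(d*[1,-1,-1])
    return c['eye']+d*(z-c['eye'][2])/d[2]
def tri(obs):
    f=lambda X:np.concatenate([proj(n,X)[0]-uv for n,uv in obs])
    r=least_squares(f,[.5,-.3,.1]);return r.x,r.fun
def T(p,L):
    L=np.atleast_2d(L);c,s=np.cos(p[2]),np.sin(p[2])
    return np.c_[p[0]+c*L[:,0]-s*L[:,1],p[1]+s*L[:,0]+c*L[:,1],L[:,2]]
def fit(obs,x0):
    f=lambda p:np.concatenate([proj(n,T(p,np.array(l)/1000))[0]-uv for n,l,uv in obs])
    r=least_squares(f,x0,loss='soft_l1');return r.x,f(r.x).reshape(-1,2)
E
python3 - <<'E'
from h import *
np.set_printoptions(precision=4,suppress=True)
obs=[('side',(-90,65,12),(240,314)),('side',(-90,-95,12),(296,283)),('side',(100,65,12),(204.5,256)),
('scene',(-90,65,12),(352,223.5)),('scene',(100,-95,12),(260,226)),('scene',(100,65,12),(303,260)),
('side',(-8,-83,126),(276,233)),('side',(-8,33,126),(231.5,255.5)),('scene',(-8,33,126),(325.5,199.5)),('scene',(48,-83,126),(277,186)),
('side',(0,0,37),(245,267)),('side',(-29,29,37),(240,279)),('side',(-29,-29,37),(261,269)),('side',(29,29,37),(229.5,264)),
('scene',(-29,29,37),(326.5,220.5))]
best=None
for y in(-2,-1,0,1,2,3):
    p,r=fit(obs,[.6,-.1,y]); 
    if best is None or abs(r).sum()<best[2]:best=(p,r,abs(r).sum())
print('stand',best[0]);print(best[1])
obs=[(n,l,uv) for n,l,uv in zip(['scene']*4+['side']*4,[(-37.5,-80,30),(37.5,-80,30),(37.5,80,30),(-37.5,80,30)]*2,
[(196.5,156),(190,169.5),(236,177.5),(242,163.5),(344,177),(367,184.5),(351.5,223.5),(326,213)])]
for perm in (0,1):
  L=[(-37.5,-80,30),(37.5,-80,30),(37.5,80,30),(-37.5,80,30)]
  S=[(196.5,156),(190,169.5),(236,177.5),(242,163.5)]
  D=[(367,184.5),(344,177),(326,213),(351.5,223.5)]
  o=[('scene',l,u) for l,u in zip(L,S)]+[('side',l,u) for l,u in zip(L,D)]
  b=min((fit(o,[.5,-.4,y]) for y in(-2,-1,0,1,2,3)),key=lambda a:abs(a[1]).sum())
print('holder',b[0]);print(b[1]);print(T(b[0],[[0,.04,.0],[0,-.04,0]]))
print('handle top',tri([('scene',(197.2,124)),('side',(361.3,152.8))]))
print('pestle top',tri([('scene',(222.7,141)),('side',(350.5,184))]))
print('shoulder',tri([('scene',(201,148)),('side',(357,176))]))
for n,u in(('scene',(286,171)),('scene',(303,174)),):print(ray(n,u,.169))
E
```

```text
stand [ 0.5333  0.1569 -0.2449]
[[-0.4591  0.7094]
 [ 1.1763 -1.169 ]
 [-0.4768 -1.8309]
 [ 1.1862 -0.4719]
 [-1.46   -0.4304]
 [-0.084   1.5717]
 [ 0.3194 -0.5438]
 [ 0.5151 -1.0744]
 [ 2.0147 -1.3263]
 [-0.5142 -0.5108]
 [-0.3652 -0.5345]
 [-0.0395  2.1749]
 [ 0.0092  0.9845]
 [-0.9919 -1.0002]
 [ 1.7624 -0.4192]]
holder [ 0.4875 -0.2103  0.3169]
[[ 0.0096  0.5261]
 [-3.6697  0.2332]
 [-1.1868  0.4977]
 [ 0.9376  0.4309]
 [ 0.5724  1.1826]
 [-0.5284  0.87  ]
 [ 0.113   0.5902]
 [ 0.7773 -0.4479]]
[[ 0.4751 -0.1723  0.    ]
 [ 0.5    -0.2483  0.    ]]
handle top (array([ 0.5008, -0.2455,  0.1756]), array([ 0.1554,  0.212 ,  0.0998, -0.2211]))
pestle top (array([ 0.4751, -0.1759,  0.1274]), array([ 0.4434,  0.5403,  0.2894, -0.5572]))
shoulder (array([ 0.4965, -0.2498,  0.0902]), array([ 0.0801,  0.1008,  0.0535, -0.1073]))
[0.5456 0.0823 0.169 ]
[0.5337 0.1222 0.169 ]
```

```bash
cat > plan.py <<'E'
import numpy as np
from scipy.spatial.transform import Rotation as R, Slerp
np.set_printoptions(precision=4,suppress=True)
from workcell import bot
ST=np.array([0.5333,0.1569,-0.2449])
def Rt(yaw,tilt=0):
    # tool y at yaw (deg, world), z down; tilt (deg): barrel axis leans to stand -x
    a=np.radians(yaw);y=np.array([np.cos(a),np.sin(a),0]);z=np.array([0,0,-1.]);x=np.cross(y,z)
    M=R.from_matrix(np.c_[x,y,z])
    return M
def rows(wps,g,n=None,vmax=40,wmax=6.8,start=None,maxrows=100):
    """wps: list of (pos,Rot,nrows or None)"""
    s=bot.read_state()
    p=s['tool_pos'];r=R.from_rotvec(s['tcp_rot'])
    out=[]
    for P,Q,k in wps:
        P=np.array(P,float);w=(r.inv()*Q).as_rotvec();d=np.linalg.norm(P-p)*1000
        m=k or max(1,int(np.ceil(max(d/vmax,np.degrees(np.linalg.norm(w))/wmax))))
        p0,r0=p,r
        for i in range(m):
            pt=p0+(P-p0)*(i+1)/m; rt=r0*R.from_rotvec(w*(i+1)/m)
            sh=r.inv().apply(pt-p)*1000; ww=(r.inv()*rt).as_rotvec()
            out.append(' '.join('%g'%round(v,3) for v in ww)+' '+' '.join('%g'%round(v,1) for v in sh)+' %g'%g)
            p,r=pt,rt
    for i in range(0,len(out),8): print('; '.join(out[i:i+8]))
def show():
    s=bot.read_state();print('t %.2f'%s['time'],'p',s['tool_pos'],'rv',s['tcp_rot'],'F',s['wrist_force'],'M',s['torque'],'w',round(s['width'],3),'q',s['q'])
E
python3 - <<'E'
from plan import *
from h import ray
print('big',ray('scene',(186,192),0.),ray('scene',(166,177),0.),ray('side',(318,186),0),ray('side',(342,172),0))
rows([((.533,.157,.27),Rt(-14),None)],60)
E
```

```text
big [ 0.6036 -0.2286  0.    ] [ 0.5849 -0.3343  0.    ] [ 0.5976 -0.2178  0.    ] [ 0.5821 -0.3231  0.    ]
-0 -0 -0.048 24.1 -30.8 -1.7 60; -0 -0 -0.048 25.6 -29.6 -1.7 60; -0 -0 -0.048 26.9 -28.3 -1.7 60; -0 -0 -0.048 28.3 -27 -1.7 60; -0 -0 -0.048 29.5 -25.6 -1.7 60; -0 -0 -0.048 30.7 -24.2 -1.7 60; -0 -0 -0.048 31.8 -22.7 -1.7 60; -0 -0 -0.048 32.9 -21.1 -1.7 60
-0 -0 -0.048 33.9 -19.5 -1.7 60; -0 -0 -0.048 34.7 -17.9 -1.7 60; -0 -0 -0.048 35.6 -16.2 -1.7 60; -0 -0 -0.048 36.3 -14.5 -1.7 60; -0 -0 -0.048 37 -12.7 -1.7 60; -0 -0 -0.048 37.5 -11 -1.7 60; -0 -0 -0.048 38 -9.2 -1.7 60; -0 -0 -0.048 38.4 -7.3 -1.7 60
-0 -0 -0.048 38.7 -5.5 -1.7 60; -0 -0 -0.048 38.9 -3.6 -1.7 60; -0 -0 -0.048 39 -1.8 -1.7 60; -0 -0 -0.048 39.1 0.1 -1.7 60; -0 -0 -0.048 39 2 -1.7 60; -0 -0 -0.048 38.9 3.8 -1.7 60; -0 -0 -0.048 38.7 5.7 -1.7 60
```

Request:
servo_tool(
  targets="0 0 -0.048 24.1 -30.8 -1.7 60; 0 0 -0.048 25.6 -29.6 -1.7 60; 0 0 -0.048 26.9 -28.3 -1.7 60; 0 0 -0.048 28.3 -27 -1.7 60; 0 0 -0.048 29.5 -25.6 -1.7 60; 0 0 -0.048 30.7 -24.2 -1.7 60; 0 0 -0.048 31.8 -22.7 -1.7 60; 0 0 -0.048 32.9 -21.1 -1.7 60",
)

```text
time: 0.82
tool_pos: [0.2821, -0.3669, 0.2376]
tcp_rot: [-2.986, -0.951, 0.002]
wrist_force: [0.9, 0.1, -0.1]
width: 0.699
```

Request:
servo_tool(
  targets="0 0 -0.048 33.9 -19.5 -1.7 60; 0 0 -0.048 34.7 -17.9 -1.7 60; 0 0 -0.048 35.6 -16.2 -1.7 60; 0 0 -0.048 36.3 -14.5 -1.7 60; 0 0 -0.048 37 -12.7 -1.7 60; 0 0 -0.048 37.5 -11 -1.7 60; 0 0 -0.048 38 -9.2 -1.7 60; 0 0 -0.048 38.4 -7.3 -1.7 60",
)

```text
time: 1.48
tool_pos: [0.4115, -0.0662, 0.2528]
tcp_rot: [-2.739, -1.525, -0.004]
wrist_force: [0.6, 0.0, 0.8]
width: 0.704
```

```bash
python3 - <<'E'
from plan import *
show();rows([((.533,.157,.27),Rt(-14),None)],60)
E
```

```text
t 1.48 p [ 0.4115 -0.0662  0.2528] rv [-2.7394 -1.5251 -0.004 ] F [0.6098 0.017  0.774 ] M [ 0.0557 -0.0118 -0.0172] w 0.704 q [-0.2246 -0.2571  2.0871  0.0066  1.3139  0.3285]
-0 -0.001 -0.044 36.3 -2.1 -2.3 60; -0 -0.001 -0.044 36.3 -0.4 -2.3 60; -0 -0.001 -0.044 36.3 1.2 -2.3 60; -0 -0.001 -0.044 36.2 2.8 -2.3 60; -0 -0.001 -0.044 36 4.4 -2.4 60; -0 -0.001 -0.044 35.8 6 -2.4 60; -0 -0.001 -0.044 35.5 7.6 -2.4 60
```

Request:
servo_tool(
  targets="0 0 -0.044 36.3 -2.1 -2.3 60; 0 0 -0.044 36.3 -0.4 -2.3 60; 0 0 -0.044 36.3 1.2 -2.3 60; 0 0 -0.044 36.2 2.8 -2.3 60; 0 0 -0.044 36 4.4 -2.4 60; 0 0 -0.044 35.8 6 -2.4 60; 0 0 -0.044 35.5 7.6 -2.4 60; 0 0 0 4 0 0 60",
)

```text
time: 2.15
tool_pos: [0.5353, 0.1814, 0.2705]
tcp_rot: [-2.448, -1.96, -0.01]
wrist_force: [0.2, -1.1, 0.5]
width: 0.702
```

Request:
servo_tool(
  targets="0 0 0 0 0 0 60; 0 0 0 0 0 0 60",
)

```text
time: 2.32
tool_pos: [0.535, 0.1834, 0.2693]
tcp_rot: [-2.444, -1.964, -0.006]
wrist_force: [-0.1, -0.2, -0.5]
width: 0.701
```

```bash
cat > snap.py <<'E'
import sys,cv2,pickle
from plan import *
from workcell import read_camera
def snap(n,tag):
    s=bot.read_state();c=read_camera(n);c['state']=s
    pickle.dump(c,open(tag+'.pkl','wb'))
    cv2.imwrite(f'pics/{tag}.png',cv2.resize(c['image'][:,:,::-1],None,fx=1.5,fy=1.5,interpolation=cv2.INTER_CUBIC))
def crop(tag,x0,y0,w,h,f,out):
    im=pickle.load(open(tag+'.pkl','rb'))['image'][:,:,::-1]
    c=cv2.resize(im[y0:y0+h,x0:x0+w],None,fx=f,fy=f,interpolation=cv2.INTER_CUBIC)
    for i in range(0,w,10):
        cv2.line(c,(int(i*f),0),(int(i*f),6),(0,0,255),1)
        if (x0+i)%20==0: cv2.putText(c,str(x0+i),(int(i*f)+2,18),0,.4,(0,0,255),1)
    for i in range(0,h,10):
        cv2.line(c,(0,int(i*f)),(6,int(i*f)),(0,0,255),1)
        if (y0+i)%20==0: cv2.putText(c,str(y0+i),(8,int(i*f)+4),0,.4,(0,0,255),1)
    cv2.imwrite('pics/'+out+'.png',c)
E
python3 - <<'E'
from snap import *
show();snap('wrist','w1')
E
```

```text
t 2.32 p [0.535  0.1834 0.2693] rv [-2.4441 -1.9637 -0.0063] F [-0.1079 -0.1649 -0.5165] M [-0.0216 -0.0553 -0.0091] w 0.701 q [0.2817 0.0344 1.7957 0.0077 1.3103 0.4968]
```

View pics/w1.png

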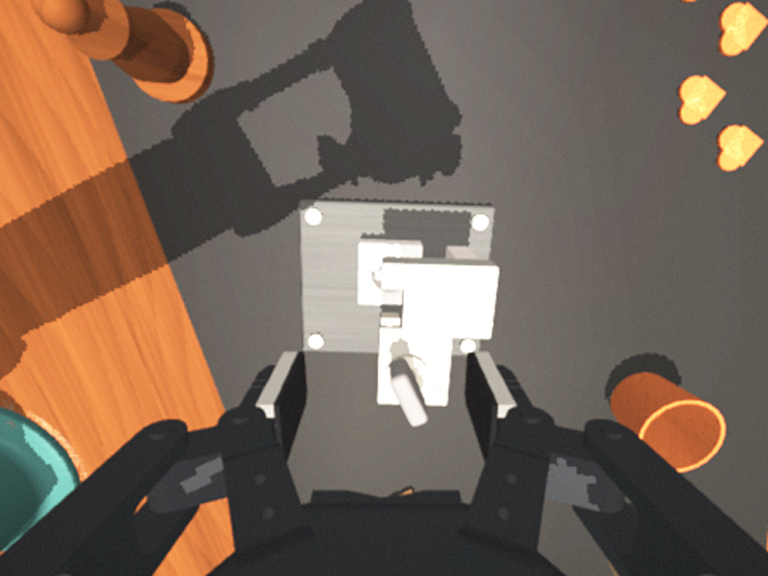

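The wrist view has the whole stand in frame: base corners near (301,203), (493,206) and (301,352), the yoke at (440,300), and the knob bar at (408,388). I'll enlarge it to fit the pose.

```bash
python3 - <<'E'
from snap import *
crop('w1',190,125,150,80,5.3,'w1a')
crop('w1',235,195,100,95,6,'w1b')
E
```

```text
(no output)
```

View pics/w1a.png

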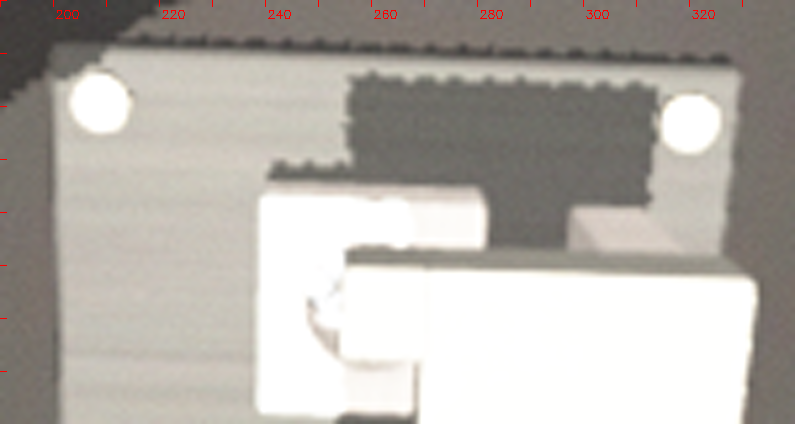

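View pics/w1b.png

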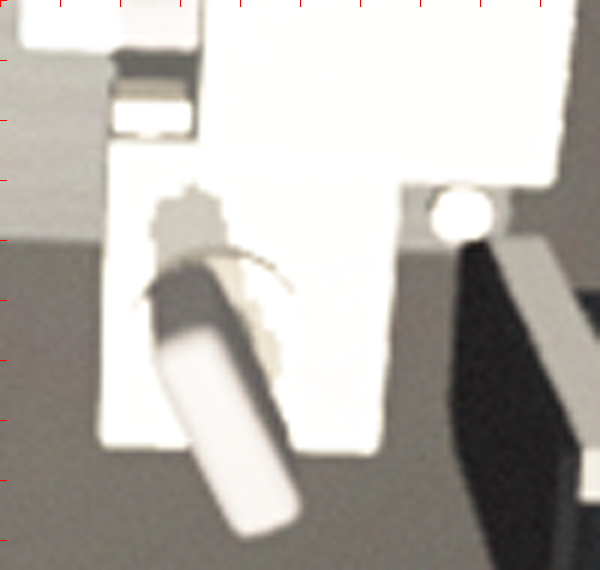

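```bash
cat >> h.py <<'E'
def wproj(c,P):
    s=c['state'];P=np.atleast_2d(P)
    t=R.from_rotvec(s['tcp_rot']).inv().apply(P-s['tool_pos'])
    M=c['T_tool_cam'];p=(t-M[:3,3])@M[:3,:3]*[1,-1,-1]
    q=p@c['mtx'].T;return q[:,:2]/q[:,2:]
def wray(c,uv,z):
    s=c['state'];Rw=R.from_rotvec(s['tcp_rot']);M=c['T_tool_cam']
    d=np.linalg.inv(c['mtx'])@[uv[0],uv[1],1]*[1,-1,-1]
    d=Rw.apply(M[:3,:3]@d);e=s['tool_pos']+Rw.apply(M[:3,3])
    return e+d*(z-e[2])/d[2]
def wfit(c,obs,x0):
    f=lambda p:np.concatenate([wproj(c,T(p,np.array(l)/1000))[0]-uv for l,uv in obs])
    r=least_squares(f,x0,loss='soft_l1');return r.x,f(r.x).reshape(-1,2)
def loc(p,P):
    d=np.array(P)[:2]-p[:2];c,s=np.cos(p[2]),np.sin(p[2]);return np.array([c*d[0]+s*d[1],-s*d[0]+c*d[1]])*1000
E
python3 - <<'E'
from h import *
np.set_printoptions(precision=4,suppress=True)
c=pickle.load(open('w1.pkl','rb'))
obs=[((-90,65,12),(199.8,134)),((100,65,12),(329.6,138.2)),((-90,-95,12),(200.7,234.9)),((-29,-29,37),(238.5,202.9)),((-29,29,37),(238.7,161.4)),
((-8,33,126),(255.1,175)),((-8,-17,126),(253,218.3)),((-8,-83,126),(251.3,269.5)),((48,-83,126),(298.3,270.5))]
p,r=wfit(c,obs,[.533,.157,-.245]);print(p);print(r)
p2,r2=wfit(c,obs[5:],[.533,.157,-.245]);print('yoke only',p2);print(r2)
p3,_=wfit(c,obs[:5],[.533,.157,-.245]);print('low only',p3)
print('prong inner',loc(p,wray(c,(260,192.9),.126)),'slot end',loc(p,wray(c,(268.3,203),.126)))
print('jaw face top',loc(p,wray(c,(260,211.3),.121)),loc(p,wray(c,(253.7,214),.121)),loc(p,wray(c,(267.2,214),.121)))
# knob bar top corners crop b
for u in((160,345),(213,330),(298,505),(245,535)):
    print('bar',loc(p,wray(c,(235+u[0]/6,195+u[1]/6),.169)))
E
```

```text
[ 0.5326  0.1571 -0.2495]
[[-1.2441 -1.0072]
 [ 1.2334 -0.772 ]
 [ 0.8103 -0.3124]
 [ 0.5839 -0.8512]
 [ 0.9574  1.1069]
 [-1.0266  0.2833]
 [-0.2481  0.2545]
 [-0.1114  0.247 ]
 [-0.3303  0.664 ]]
yoke only [ 0.5333  0.1574 -0.2536]
[[-0.3054 -0.1421]
 [ 0.257  -0.1371]
 [ 0.138  -0.1067]
 [-0.0759  0.4776]]
low only [ 0.5315  0.1565 -0.2518]
prong inner [-0.9424 13.4661] slot end [8.6421 2.0997]
jaw face top [-0.0583 -9.9325] [ -7.1073 -13.4592] [  8.2502 -12.9382]
bar [  2.1272 -35.1537]
bar [ 10.7713 -32.0742]
bar [ 26.8897 -65.0374]
bar [ 18.1449 -71.3336]
```

```bash
sed -i 's/^ST=.*/ST=np.array([.5329,.1571,-.251])/' plan.py; python3 - <<'E'
from plan import *
rows([((.5,-.247,.25),Rt(-14.4),None)],60)
E
```

```text
-0 -0.001 0.003 -38.9 5.4 1.5 60; -0 -0.001 0.003 -38.8 5.5 1.5 60; -0 -0.001 0.003 -38.8 5.6 1.5 60; -0 -0.001 0.003 -38.8 5.7 1.5 60; -0 -0.001 0.003 -38.8 5.8 1.6 60; -0 -0.001 0.003 -38.8 6 1.6 60; -0 -0.001 0.003 -38.7 6.1 1.6 60; -0 -0.001 0.003 -38.7 6.2 1.6 60
-0 -0.001 0.003 -38.7 6.3 1.7 60; -0 -0.001 0.003 -38.7 6.4 1.7 60; -0 -0.001 0.003 -38.7 6.5 1.7 60
```

Request:
servo_tool(
  targets="0 0 0.003 -38.9 5.4 1.5 60; 0 0 0.003 -38.8 5.5 1.5 60; 0 0 0.003 -38.8 5.6 1.5 60; 0 0 0.003 -38.8 5.7 1.5 60; 0 0 0.003 -38.8 5.8 1.6 60; 0 0 0.003 -38.8 6 1.6 60; 0 0 0.003 -38.7 6.1 1.6 60; 0 0 0.003 -38.7 6.2 1.6 60",
)

```text
time: 3.03
tool_pos: [0.4997, -0.1412, 0.2536]
tcp_rot: [-2.471, -1.93, -0.006]
wrist_force: [0.6, 0.7, -0.7]
width: 0.701
```

Request:
servo_tool(
  targets="0 0 0.003 -38.7 6.3 1.7 60; 0 0 0.003 -38.7 6.4 1.7 60; 0 0 0.003 -38.7 6.5 1.7 60; 0 0 0 -5 0 0 60; 0 0 0 0 0 0 60",
)

```text
time: 3.45
tool_pos: [0.4761, -0.2788, 0.2477]
tcp_rot: [-2.502, -1.894, -0.0]
wrist_force: [-0.4, -0.5, 0.3]
width: 0.702
```

```bash
python3 - <<'E'
from snap import *
show();snap('wrist','w2');crop('w2',200,100,120,110,5,'w2a')
E
```

```text
t 3.45 p [ 0.4761 -0.2788  0.2477] rv [-2.5018 -1.8942 -0.0002] F [-0.3756 -0.4774  0.3486] M [ 0.0485  0.0154 -0.0049] w 0.702 q [-0.5758  0.0227  1.8473  0.0014  1.2749 -0.3015]
```

View pics/w2.png

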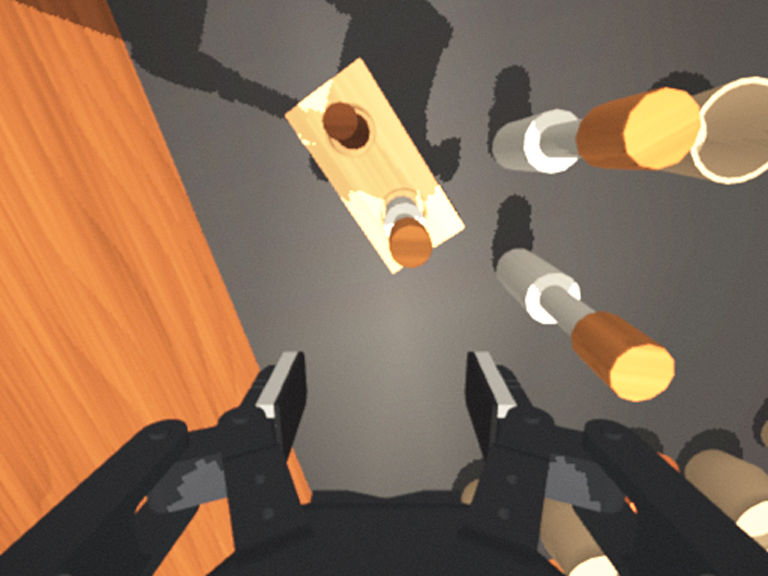

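View pics/w2a.png

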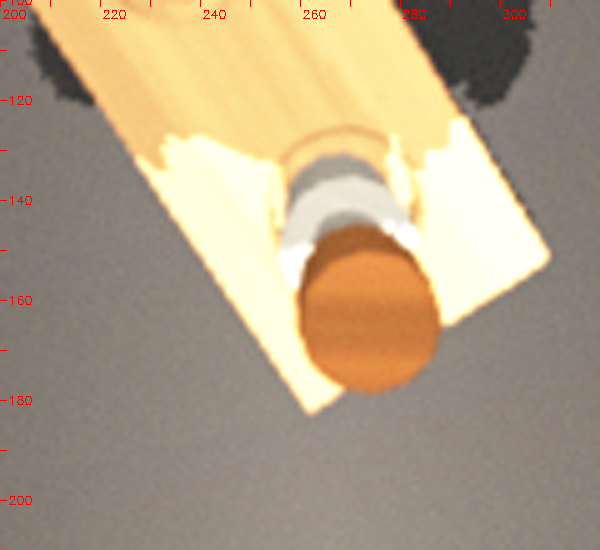

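```bash
python3 - <<'E'
from h import *
from plan import *
c=pickle.load(open('w2.pkl','rb'))
print('top',wray(c,(274,164.2),.175))
print('R px',wproj(c,[[.5,-.2465,.175]]))
show()
rows([((.501,-.2475,.2),Rt(-14.4),4),((.501,-.2475,.139),Rt(-14.4),4)],50)
E
```

```text
top [ 0.4976 -0.2508  0.175 ]
R px [[275.5233 158.2619]]
t 3.50 p [ 0.4761 -0.2783  0.2477] rv [-2.5011 -1.8955  0.0007] F [-1.0357 -1.7145 -0.2383] M [ 0.0068 -0.0049  0.0268] w 0.702 q [-0.5746  0.0224  1.8477  0.0007  1.2748 -0.301 ]
-0.001 -0 -0.006 9.1 3.9 11.9 50; -0.001 -0 -0.006 9.1 4 11.9 50; -0.001 -0 -0.006 9 4 11.9 50; -0.001 -0 -0.006 9 4.1 11.9 50; -0 -0 0 -0 0 15.2 50; -0 -0 0 -0 0 15.3 50; -0 -0 0 -0 0 15.3 50; -0 -0 -0 -0 0 15.2 50
```

Request:
servo_tool(
  targets="0 0 -0.006 9.1 3.9 11.9 50; 0 0 -0.006 8.5 3.9 11.9 50; 0 0 -0.006 7 4 11.9 50; 0 0 -0.006 5 4 11.9 50; 0 0 0 0 0 8 50; 0 0 0 0 0 0 50",
)

```text
time: 4.0
tool_pos: [0.5004, -0.2442, 0.1856]
tcp_rot: [-2.469, -1.933, -0.001]
wrist_force: [0.2, 0.1, -0.4]
width: 0.588
```

```bash
python3 - <<'E'
from snap import *
show();snap('wrist','w3')
from h import *
c=pickle.load(open('w3.pkl','rb'))
crop('w3',180,120,160,120,5,'w3a')
rows([((.4995,-.2495,.139),Rt(-14.4),4)],50)
E
```

```text
t 4.00 p [ 0.5004 -0.2442  0.1856] rv [-2.4688 -1.933  -0.0013] F [ 0.1519  0.0599 -0.4076] M [ 0.016   0.1006 -0.0183] w 0.588 q [-0.5008  0.0785  1.906   0.0034  1.1624 -0.2599]
-0.001 -0.001 0.002 -1.4 0.1 11.8 50; -0.001 -0.001 0.002 -1.4 0.1 11.8 50; -0.001 -0.001 0.002 -1.4 0.1 11.8 50; -0.001 -0.001 0.002 -1.3 0.1 11.8 50
```

View pics/w3a.png

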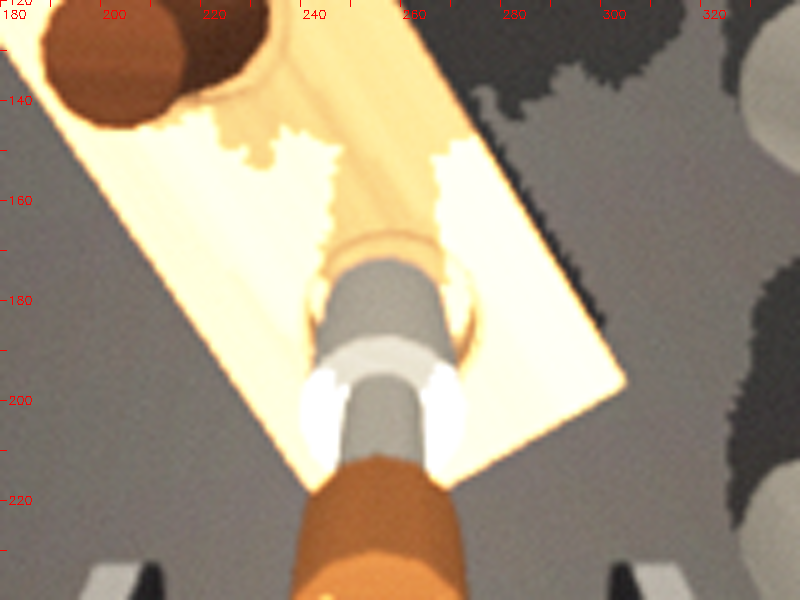

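The handle sits centred between the fingers, at column 256 between 212 and 302. Its top needs a lower crop.

```bash
python3 - <<'E'
from snap import *
from h import *
c=pickle.load(open('w3.pkl','rb'))
crop('w3',190,190,140,110,5.5,'w3b')
for P in((.4995,-.2495),(.5,-.246),(.4976,-.2508)):
  a=np.linspace(0,2*np.pi,9)[:-1];print(P,wproj(c,[[P[0],P[1],.175]]),wproj(c,np.c_[P[0]+.012*np.cos(a),P[1]+.012*np.sin(a),a*0+.175])[:,1].round(1).tolist())
E
```

```text
(0.4995, -0.2495) [[257.9381 244.8245]] [240.7, 229.7, 227.6, 235.7, 248.9, 259.4, 261.3, 253.7]
(0.5, -0.246) [[257.373  239.7058]] [235.5, 224.4, 222.3, 230.5, 243.8, 254.4, 256.4, 248.7]
(0.4976, -0.2508) [[255.4744 247.2941]] [243.2, 232.3, 230.2, 238.2, 251.4, 261.8, 263.7, 256.2]
```

View pics/w3b.png

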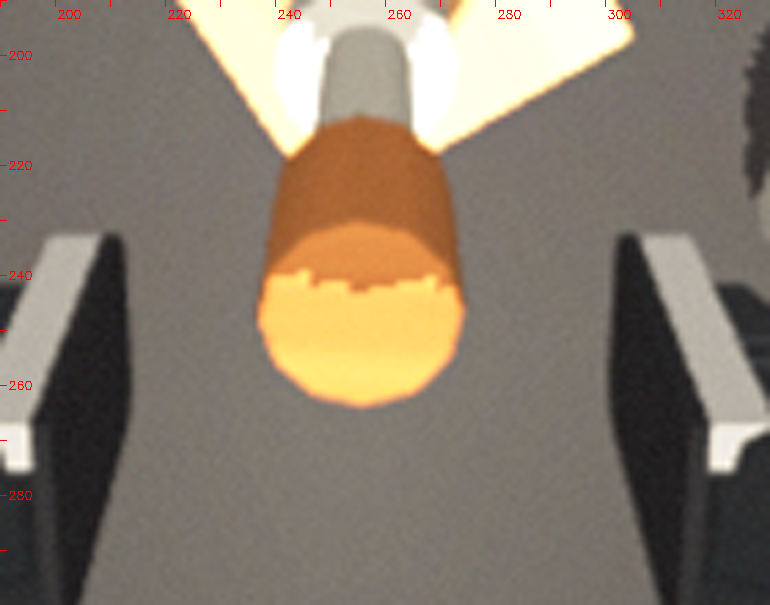

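```bash
python3 - <<'E'
from plan import *
rows([((.498,-.2505,.139),Rt(-14.4),4)],50)
E
```

```text
-0.001 -0.001 0.002 -1.7 -0.2 11.8 50; -0.001 -0.001 0.002 -1.7 -0.2 11.8 50; -0.001 -0.001 0.002 -1.7 -0.2 11.8 50; -0.001 -0.001 0.002 -1.7 -0.2 11.8 50
```

Request:
servo_tool(
  targets="0 0 0 -2.5 -0.6 11.8 50; 0 0 0 -2 -0.5 11.8 50; 0 0 0 -1.2 -0.3 11.8 50; 0 0 0 0 0 8 50; 0 0 0 0 0 0 50",
)

```text
time: 4.47
tool_pos: [0.4981, -0.2496, 0.1389]
tcp_rot: [-2.469, -1.936, -0.002]
wrist_force: [1.2, 0.4, 0.1]
width: 0.586
```

```bash
python3 - <<'E'
from plan import *
show();rows([((.498,-.2505,.139),Rt(-14.4),1)],50)
E
```

```text
t 4.47 p [ 0.4981 -0.2496  0.1389] rv [-2.4687 -1.9356 -0.0019] F [1.1821 0.3517 0.0744] M [-0.0162 -0.0189 -0.0006] w 0.586 q [-0.511   0.1215  1.9508  0.0033  1.073  -0.2717]
-0.003 -0.004 0.01 -0.9 0.1 -0.1 50
```

Request:
servo_tool(
  targets="0 0 0 -1 0 0 30; 0 0 0 0 0 0 15; 0 0 0 0 0 0 10; 0 0 0 0 0 0 10; 0 0 0 0 0 0 10; 0 0 0 0 0 0 10",
  newtons=80,
)

```text
time: 4.97
tool_pos: [0.4972, -0.2514, 0.1379]
tcp_rot: [-2.47, -1.932, -0.002]
wrist_force: [0.4, 0.9, -3.6]
width: 0.259
```

```bash
python3 - <<'E'
from plan import *
show()
E
```

```text
t 4.97 p [ 0.4972 -0.2514  0.1379] rv [-2.4698 -1.9323 -0.0016] F [ 0.3737  0.9128 -3.5785] M [ 0.0029 -0.102   0.0532] w 0.259 q [-0.5149  0.1232  1.9509  0.0036  1.0724 -0.2736]
```

Request:
servo_tool(
  targets="0 0 0 0 0 -8 10; 0 0 0 0 0 -16 10; 0 0 0 0 0 -22 10; 0 0 0 0 0 -25 10; 0 0 0 0 0 -25 10; 0 0 0 0 0 -25 10; 0 0 0 0 0 -20 10; 0 0 0 0 0 -8 10",
)

```text
time: 5.63
tool_pos: [0.4918, -0.2489, 0.288]
tcp_rot: [-2.456, -1.923, 0.011]
wrist_force: [0.5, -0.3, -3.5]
width: 0.261
```

```bash
cat > geo.py <<'E'
import numpy as np
# barrel profile samples (axial, r)
pts=[]
for s in np.arange(0,166,1.0):
    r=9+6*s/14 if s<14 else 15 if s<=80 else 8 if s<=130 else 12
    pts.append((s,r))
pts.append((80,15));pts=np.array(pts)
def clear(th,x,z):
    t=np.radians(th);ax=np.array([-np.sin(t),np.cos(t)]);n=np.array([np.cos(t),np.sin(t)])
    m=99
    for sg in(1,-1):
        P=np.array([x,z])+pts[:,:1]*ax+sg*pts[:,1:]*n
        # cup/bore signed clearance
        X,Z=P[:,0],P[:,1]
        inb=Z<37
        wall=18.5+np.clip(Z-34,0,3)
        c=np.where(inb,wall-np.abs(X),99).min()
        f=(Z-12).min()
        m=min(m,c,f)
        # yoke slot end
        k=(Z>102)&(Z<126);m=min(m,np.where(k,9-X,99).min())
        # prongs vs cylinder/handle: half chord at |y|=9
        h=np.sqrt(np.clip(pts[:,1]**2-81,0,None))
        Q=np.array([x,z])+pts[:,:1]*ax+sg*h[:,None]*n
        k=(pts[:,1]>9);dx=-8-Q[:,0];dz=np.maximum(102-Q[:,1],Q[:,1]-126)
        m=min(m,np.where(k,np.maximum(dx,dz),99).min())
    return m
E
python3 - <<'E'
from geo import *
for th in(24,22,20,18,15,12,9,6,3,0):
    best=[]
    for z in(38,34,30,26,22,20,18,16,15,14,13.,12.5):
        xs=np.arange(-8,14,.5);c=[clear(th,x,z) for x in xs];i=int(np.argmax(c))
        best.append('%g:%g(%.1f)'%(z,xs[i],c[i]))
    print(th,' '.join(best))
from plan import show;show()
E
```

```text
24 38:-3(7.2) 34:0.5(6.2) 30:3.5(5.2) 26:6(4.3) 22:6.5(3.3) 20:7(2.8) 18:7.5(2.3) 16:6.5(0.3) 15:6(-0.7) 14:5(-1.7) 13:4.5(-2.7) 12.5:4.5(-3.2)
22 38:-4(6.6) 34:-1(5.5) 30:2(4.5) 26:4.5(3.8) 22:6.5(3.5) 20:6.5(3.2) 18:7(2.6) 16:5.5(0.6) 15:5(-0.4) 14:4.5(-1.4) 13:4(-2.4) 12.5:3.5(-2.9)
20 38:-5(5.6) 34:-2.5(4.7) 30:0.5(3.8) 26:3(2.6) 22:4.5(2.7) 20:5.5(2.7) 18:6(2.9) 16:5(0.9) 15:4.5(-0.1) 14:4(-1.1) 13:3(-2.1) 12.5:3(-2.6)
18 38:-6(4.8) 34:-3.5(3.9) 30:-1(2.9) 26:1.5(2.0) 22:3(2.0) 20:4(2.2) 18:5.5(3.2) 16:4.5(1.2) 15:4(0.2) 14:3(-0.8) 13:2.5(-1.8) 12.5:2(-2.3)
15 38:-8(3.5) 34:-5.5(2.5) 30:-3(1.5) 26:-1(0.7) 22:0.5(0.4) 20:2.5(1.6) 18:4.5(3.3) 16:3.5(1.7) 15:3(0.7) 14:2(-0.3) 13:1.5(-1.3) 12.5:1(-1.8)
12 38:-8(1.2) 34:-7(1.0) 30:-5.5(0.2) 26:-3.5(-0.7) 22:-1(-0.7) 20:1(1.3) 18:3.5(3.3) 16:3(2.1) 15:2(1.1) 14:1.5(0.1) 13:0.5(-0.9) 12.5:0(-1.4)
9 38:-8(-1.7) 34:-8(-1.1) 30:-7.5(-1.3) 26:-5.5(-2.2) 22:-2(-0.9) 20:0(1.1) 18:2.5(3.1) 16:2.5(2.6) 15:1.5(1.6) 14:0.5(0.6) 13:0(-0.4) 12.5:-0.5(-0.9)
6 38:-8(-4.8) 34:-8(-4.4) 30:-8(-4.0) 26:-8(-3.7) 22:-3(-0.8) 20:-0.5(1.2) 18:1.5(3.2) 16:1.5(3.1) 15:1(2.1) 14:0(1.1) 13:-1(0.1) 12.5:-1.5(-0.4)
3 38:-8(-8.2) 34:-8(-8.0) 30:-8(-7.8) 26:-8(-4.5) 22:-4(-0.5) 20:-1(1.5) 18:1(3.3) 16:1(3.3) 15:0.5(2.5) 14:-0.5(1.5) 13:-1.5(0.5) 12.5:-2(0.0)
0 38:-8(-12.0) 34:-8(-12.0) 30:-8(-8.0) 26:-8(-4.0) 22:-4(0.0) 20:-1.5(2.0) 18:-1.5(2.0) 16:-1.5(2.0) 15:-1.5(2.0) 14:-1.5(2.0) 13:-2.5(1.0) 12.5:-3(0.5)
t 5.63 p [ 0.4918 -0.2489  0.288 ] rv [-2.4558 -1.9226  0.0106] F [ 0.4672 -0.3033 -3.4653] M [-0.0752 -0.1095 -0.0228] w 0.261 q [-0.5152  0.0143  1.7823  0.0024  1.3685 -0.2733]
```

```bash
cat >> plan.py <<'E'
D=.128; OX=0.000; OY=0.0
c_,s_=np.cos(ST[2]),np.sin(ST[2])
RS=R.from_euler('z',ST[2])
def Rlean(th):
    t=np.radians(th)
    x=np.array([0,1,0]);y=np.array([np.cos(t),0,np.sin(t)]);z=np.array([np.sin(t),0,-np.cos(t)])
    return RS*R.from_matrix(np.c_[x,y,z])
def pose(th,x,y,z):
    "foot at stand-local mm, lean th deg -> TCP pos, rot"
    Q=Rlean(th)
    foot=np.array([ST[0],ST[1],0])+RS.apply(np.array([x,y,z])/1000)
    return foot-Q.apply([OX,OY,D]),Q
def foot(s=None):
    s=s or bot.read_state();Q=R.from_rotvec(s['tcp_rot'])
    f=RS.inv().apply(s['tool_pos']+Q.apply([OX,OY,D])-np.array([ST[0],ST[1],0]))*1000
    a=RS.inv().apply(-Q.apply([0,0,1]))
    yaw=RS.inv().apply(Q.apply([0,1,0]))
    return f,'lean %.2f sideY %.2f yaw %.2f deg'%(np.degrees(np.arctan2(-a[0],a[2])),np.degrees(np.arctan2(a[1],a[2])),np.degrees(np.arctan2(yaw[1],yaw[0])))
E
python3 - <<'E'
from plan import *
from h import ray
print('fig',ray('scene',(418,235),0))
P,Q=pose(22,-60,-1,100);print(P)
rows([(np.r_[.45,.184,.29],Rlean(8),None),(P,Q,None)],10,vmax=36)
E
```

```text
fig [0.3983 0.3929 0.    ]
[0.4281 0.1829 0.2187]
-0.012 -0.001 0.001 31.6 -11.1 0.4 10; -0.012 -0.001 0.001 31.5 -11.1 0.2 10; -0.012 -0.001 0.001 31.5 -11.2 0 10; -0.012 -0.001 0.001 31.5 -11.2 -0.1 10; -0.012 -0.001 0.001 31.5 -11.2 -0.3 10; -0.012 -0.001 0.001 31.5 -11.2 -0.4 10; -0.012 -0.001 0.001 31.5 -11.2 -0.6 10; -0.012 -0.001 0.001 31.5 -11.2 -0.8 10
-0.012 -0.001 0.001 31.5 -11.2 -0.9 10; -0.012 -0.001 0.001 31.5 -11.2 -1.1 10; -0.012 -0.001 0.001 31.5 -11.3 -1.2 10; -0.012 -0.001 0.001 31.5 -11.3 -1.4 10; -0.012 -0.001 0.001 31.5 -11.3 -1.6 10; -0.081 0 0 -2.2 -10.2 22.6 10; -0.081 -0 0 -2.2 -12 21.7 10; -0.081 0 -0 -2.2 -13.8 20.6 10
```

Request:
servo_tool(
  targets="-0.012 0 0 20 -7 0.4 10; -0.012 0 0 31.5 -11.1 0.2 10; -0.012 0 0 31.5 -11.2 0 10; -0.012 0 0 31.5 -11.2 0 10; -0.012 0 0 31.5 -11.2 -0.3 10; -0.012 0 0 31.5 -11.2 -0.4 10; -0.012 0 0 31.5 -11.2 -0.6 10; -0.012 0 0 31.5 -11.2 -0.8 10",
)

```text
time: 6.3
tool_pos: [0.4652, 0.0068, 0.2886]
tcp_rot: [2.437, 1.883, 0.079]
wrist_force: [0.2, 0.5, -3.5]
width: 0.26
```

```bash
python3 - <<'E'
from plan import *
show();print(foot())
P,Q=pose(22,-60,-1,100)
rows([(np.r_[.45,.184,.29],Rlean(8),None),(P,Q,None)],10,vmax=36)
E
```

```text
t 6.30 p [0.4652 0.0068 0.2886] rv [2.4369 1.8832 0.079 ] F [ 0.2102  0.4897 -3.477 ] M [0.0212 0.0608 0.0461] w 0.26 q [-0.0279 -0.2301  2.0031 -0.0152  1.2904  0.2307]
(array([ -18.1374, -161.9767,  161.051 ]), 'lean 4.56 sideY -0.18 yaw -0.23 deg')
-0.012 -0.001 -0.001 33.5 -11.8 -1.1 10; -0.012 -0.001 -0.001 33.5 -11.8 -1.3 10; -0.012 -0.001 -0.001 33.5 -11.7 -1.4 10; -0.012 -0.001 -0.001 33.6 -11.7 -1.6 10; -0.012 -0.001 -0.001 33.6 -11.6 -1.7 10; -0.081 0 0 -2.2 -10.2 22.6 10; -0.081 0 0 -2.2 -12 21.7 10; -0.081 0 -0 -2.2 -13.8 20.6 10
```

Request:
servo_tool(
  targets="-0.012 0 0 32 -11.8 -1.1 10; -0.012 0 0 32 -11.8 -1.3 10; -0.012 0 0 32 -11.7 -1.4 10; -0.012 0 0 30 -11.7 -1.6 10; -0.012 0 0 26 -9 -1.7 10; -0.075 0 0 3 -8 12 10; -0.075 0 0 0 -10 15 10; -0.06 0 0 0 -8 10 10",
)

```text
time: 6.97
tool_pos: [0.4266, 0.1905, 0.2469]
tcp_rot: [2.253, 1.745, 0.324]
wrist_force: [-0.6, -0.5, -4.8]
width: 0.263
```

```bash
python3 - <<'E'
from plan import *
show();print(foot())
P,Q=pose(22,-60,-1,100)
rows([(P,Q,None)],10,vmax=16)
E
```

```text
t 6.97 p [0.4266 0.1905 0.2469] rv [2.2531 1.7454 0.3235] F [-0.5615 -0.5162 -4.8119] M [ 0.1     0.5461 -0.0413] w 0.263 q [ 0.547  -0.3284  2.1895 -0.2843  1.0395  0.9147]
(array([-66.9141,   7.1065, 126.838 ]), 'lean 20.28 sideY -0.56 yaw -0.20 deg')
-0.015 -0.005 -0.002 -3.6 -3.3 13.8 10; -0.015 -0.005 -0.002 -3.5 -3.5 13.7 10
```

Request:
servo_tool(
  targets="-0.015 -0.005 -0.002 -3.6 -3.3 13.8 10; -0.012 -0.004 -0.002 -3 -3 9 10; 0 0 0 0 0 0 10; 0 0 0 0 0 0 10",
)

```text
time: 7.3
tool_pos: [0.4165, 0.1829, 0.2131]
tcp_rot: [2.226, 1.742, 0.316]
wrist_force: [0.8, 0.7, -3.8]
width: 0.264
```

```bash
python3 - <<'E'
from snap import *
show();print(foot())
snap('wrist','w4');snap('scene','s4');snap('side','d4')
crop('s4',250,110,110,140,5,'s4a');crop('d4',190,180,130,140,4.2,'d4a')
E
```

```text
t 7.30 p [0.4165 0.1829 0.2131] rv [2.2261 1.7422 0.3155] F [ 0.7853  0.6831 -3.7602] M [ 0.1278  0.4813 -0.0244] w 0.264 q [ 0.5645 -0.3279  2.2559 -0.328   0.9835  0.9584]
(array([-72.7584,  -4.7645,  93.8361]), 'lean 21.23 sideY 0.40 yaw 0.59 deg')
```

View pics/w4.png

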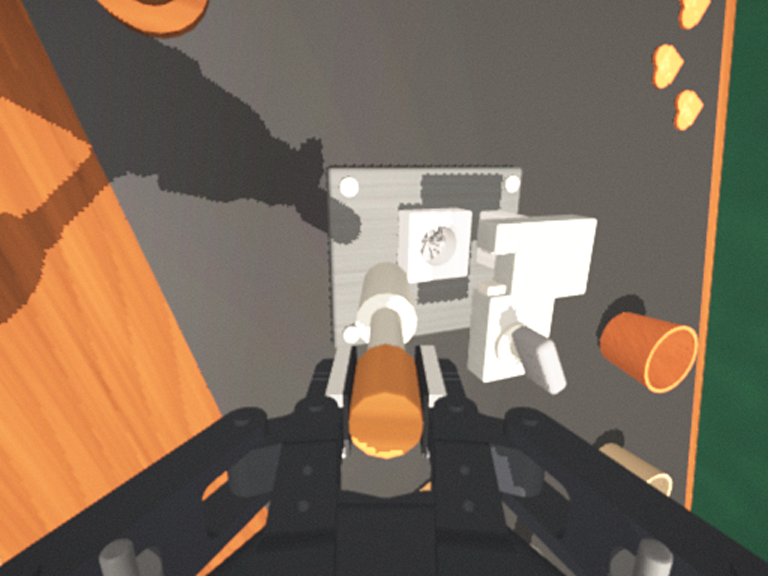

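View pics/s4a.png

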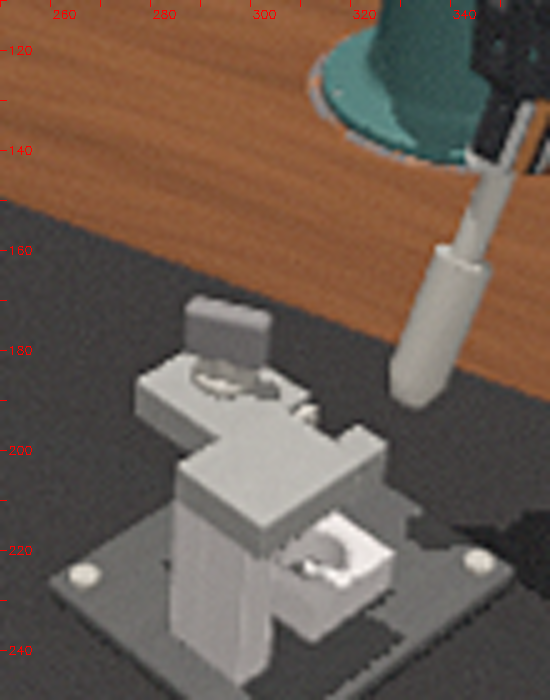

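View pics/d4a.png

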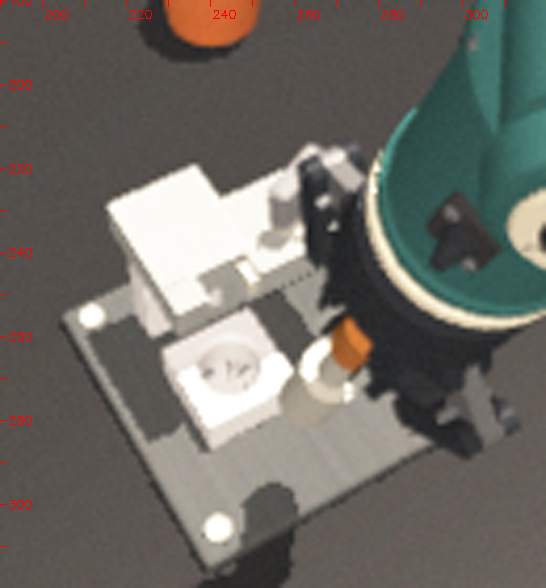

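```bash
python3 - <<'E'
from snap import *
from h import *
C['scene']=pickle.load(open('s4.pkl','rb'));C['side']=pickle.load(open('d4.pkl','rb'))
def circ(s,ax,r):
    Q=R.from_rotvec(s['tcp_rot']);a=np.linspace(0,2*np.pi,40)
    L=np.c_[OX+r*np.cos(a),OY+r*np.sin(a),a*0+D-ax];return s['tool_pos']+Q.apply(L)
sets=[(0,.009),(.014,.015),(.08,.015),(.08,.008),(.13,.012),(.165,.012)]
for tag,n,(x0,y0,w,h,f) in(('w4','wrist',(215,160,90,160,5)),('s4','scene',(310,120,60,80,8)),('d4','side',(240,240,60,60,8))):
    c=pickle.load(open(tag+'.pkl','rb'));im=c['image'][:,:,::-1]
    v=cv2.resize(im[y0:y0+h,x0:x0+w],None,fx=f,fy=f,interpolation=cv2.INTER_CUBIC)
    for ax,r in sets:
        P=circ(c['state'],ax,r);q=wproj(c,P) if n=='wrist' else proj(n,P)
        cv2.polylines(v,[((q-[x0,y0])*f).astype(int)],True,(0,0,255),1)
    cv2.imwrite(f'pics/ov_{tag}.png',v[:600])
E
```

```text
(no output)
```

View pics/ov_w4.png

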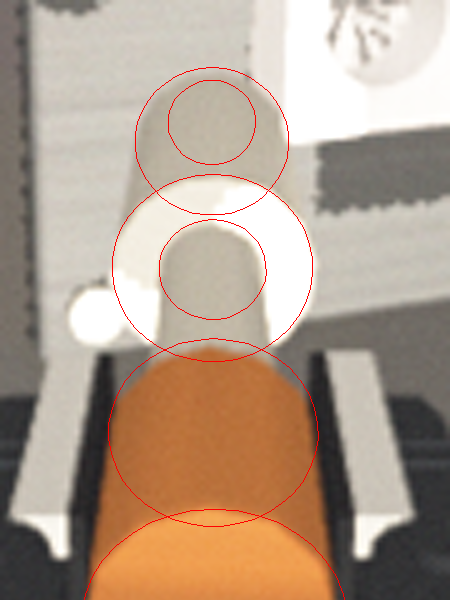

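View pics/ov_s4.png

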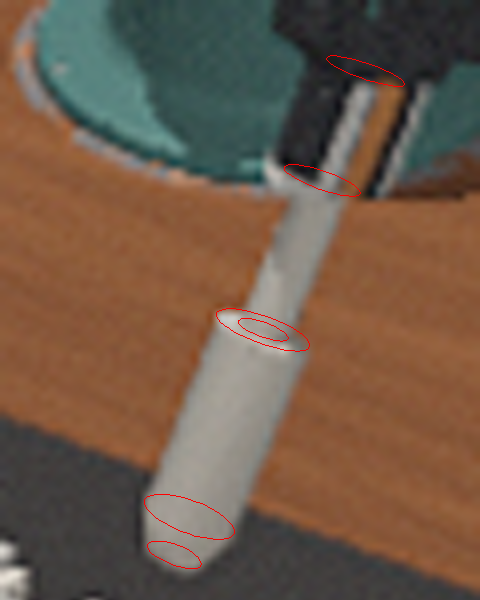

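View pics/ov_d4.png

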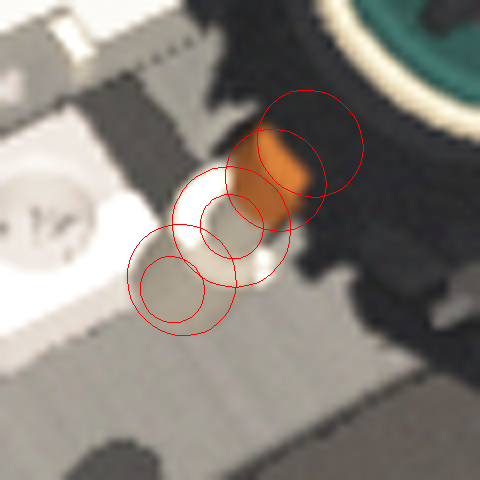

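```bash
python3 - <<'E'
from plan import *
from geo import clear
print(clear(22,-30,70),clear(22,-9,45),clear(22,-50,90))
P,Q=pose(22,-30,-.7,70);P2,Q2=pose(22,-10,-.7,46)
rows([(P,Q,3),(P2,Q2,4)],10,vmax=16)
E
```

```text
16.11828605302132 7.99989585980326 36.11828605302132
-0.004 0.002 0.003 0.8 9.1 12.9 10; -0.004 0.002 0.003 0.8 9.1 13 10; -0.004 0.002 0.003 0.8 9 13 10; 0 0 0 0 2.4 7.4 10; 0 0 0 -0 2.4 7.4 10; 0 0 0 0 2.4 7.4 10; 0 -0 0 0 2.4 7.4 10
```

Request:
servo_tool(
  targets="-0.004 0.002 -0.003 1 9.1 12 10; -0.004 0.002 -0.003 1 9.1 12 10; 0 0 -0.003 1 9 12 10; 0 0 0 0 2.4 7.4 10; 0 0 0 0 2.4 7.4 10; 0 0 0 0 2 4 10; 0 0 0 0 0 0 10; 0 0 0 0 0 0 10",
)

```text
time: 8.12
tool_pos: [0.4784, 0.1744, 0.1835]
tcp_rot: [2.217, 1.737, 0.345]
wrist_force: [0.4, -0.2, -4.8]
width: 0.26
```

```bash
cat > ov.py <<'E'
from snap import *
from h import *
import plan
def circ(s,ax,r):
    Q=R.from_rotvec(s['tcp_rot']);a=np.linspace(0,2*np.pi,40)
    L=np.c_[OX+r*np.cos(a),OY+r*np.sin(a),a*0+D-ax];return s['tool_pos']+Q.apply(L)
sets=[(0,.009),(.014,.015),(.08,.015),(.08,.008)]
def lcirc(r,z):
    a=np.linspace(0,2*np.pi,40);return T(ST,np.c_[r*np.cos(a),r*np.sin(a),a*0+z])
def box(x0,x1,y0,y1,z): return T(ST,np.array([[x0,y0,z],[x1,y0,z],[x1,y1,z],[x0,y1,z]])/1000)
def ov(tag,n,win,f,stand=True,barrel=True):
    x0,y0,w,h=win
    c=pickle.load(open(tag+'.pkl','rb'));im=c['image'][:,:,::-1]
    pr=(lambda P:wproj(c,P)) if n=='wrist' else (lambda P:proj(n,P))
    v=cv2.resize(im[y0:y0+h,x0:x0+w],None,fx=f,fy=f,interpolation=cv2.INTER_CUBIC)
    L=[(circ(c['state'],a,r),(0,0,255)) for a,r in sets] if barrel else []
    if stand: L+=[(lcirc(.0185,.034),(0,200,0)),(box(-29,29,-29,29,37),(0,200,0)),(box(-8,48,-83,-17,126),(255,100,0)),(box(-8,9,-17,33,126),(255,100,0))]
    for P,col in L:
        cv2.polylines(v,[((pr(P)-[x0,y0])*f).astype(int)],True,col,1)
    cv2.imwrite(f'pics/ov_{tag}.png',v)
E
python3 - <<'E'
from ov import *
show();print(foot())
snap('wrist','w5');ov('w5','wrist',(200,110,160,140),5)
rows([(*pose(22,-10,-.7,46),1)],10)
E
```

```text
t 8.12 p [0.4784 0.1744 0.1835] rv [2.217  1.7372 0.3451] F [ 0.448  -0.224  -4.8436] M [ 0.1356  0.5511 -0.0694] w 0.26 q [ 0.4686 -0.2046  2.2261 -0.3343  0.8454  0.8986]
(array([-8.5414,  4.0098, 65.0662]), 'lean 22.29 sideY -0.37 yaw 0.51 deg')
0.005 -0.006 0.009 -4 -7.9 17.2 10
```

View pics/ov_w5.png

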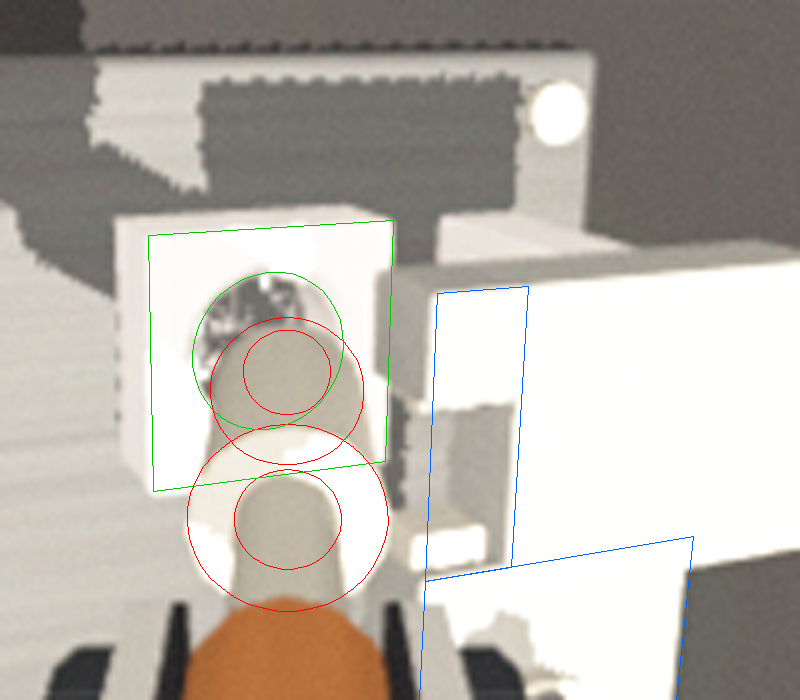

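```bash
python3 - <<'E'
from plan import *
rows([(*pose(22,-9,0,46),3),(*pose(22,-4,0,38),2),(*pose(22,2,0,30),2)],10)
E
```

```text
0.002 -0.002 0.003 -1.1 -2.3 5.9 10; 0.002 -0.002 0.003 -1.1 -2.3 5.9 10; 0.002 -0.002 0.003 -1.1 -2.3 5.9 10; -0 -0 -0 -0 0.8 4.6 10; -0 -0 -0 -0 0.8 4.6 10; 0 0 0 -0 1.3 4.8 10; 0 0 0 -0 1.3 4.8 10
```

Request:
servo_tool(
  targets="0.002 -0.002 0.003 -1.2 -2.3 5.9 10; 0.002 -0.002 0.003 -1.2 -2.3 5.9 10; 0 -0.002 0.003 -1.1 -2 5.9 10; 0 0 0 0 0 4 10; 0 0 0 0 0 0 10; 0 0 0 0 0 0 10",
)

```text
time: 8.67
tool_pos: [0.4784, 0.1709, 0.1591]
tcp_rot: [2.227, 1.727, 0.338]
wrist_force: [0.4, -0.1, -4.4]
width: 0.261
```

```bash
python3 - <<'E'
from plan import *
show();print(foot())
rows([(*pose(22,-3.5,0,38),2),(*pose(22,2,0,30),2)],10)
E
```

```text
t 8.67 p [0.4784 0.1709 0.1591] rv [2.2268 1.7275 0.3378] F [ 0.3667 -0.0657 -4.4389] M [ 0.1352  0.552  -0.0335] w 0.261 q [ 0.4622 -0.1762  2.2507 -0.3489  0.8002  0.9242]
(array([-8.1232, -0.1127, 40.5051]), 'lean 22.07 sideY -0.04 yaw -0.02 deg')
0.001 -0 -0 0.1 1.7 2 10; 0.001 -0 -0 0.1 1.7 2 10; -0 0 0 0 1.1 4.7 10; 0 0 0 -0 1.1 4.7 10
```

Request:
servo_tool(
  targets="0 0 0 0 2 2 10; 0 0 0 0 2 1 10; 0 0 0 0 0 0 10",
)

```text
time: 8.92
tool_pos: [0.4834, 0.1697, 0.1577]
tcp_rot: [2.226, 1.728, 0.338]
wrist_force: [0.3, 0.1, -4.3]
width: 0.27
```

```bash
python3 - <<'E'
from ov import *
print(foot());snap('wrist','w6');ov('w6','wrist',(200,110,150,120),5)
snap('side','d6');C['side']=pickle.load(open('d6.pkl','rb'));ov('d6','side',(200,220,90,80),8)
E
```

```text
(array([-2.9368,  0.0464, 39.0473]), 'lean 22.07 sideY -0.05 yaw 0.01 deg')
```

View pics/ov_w6.png

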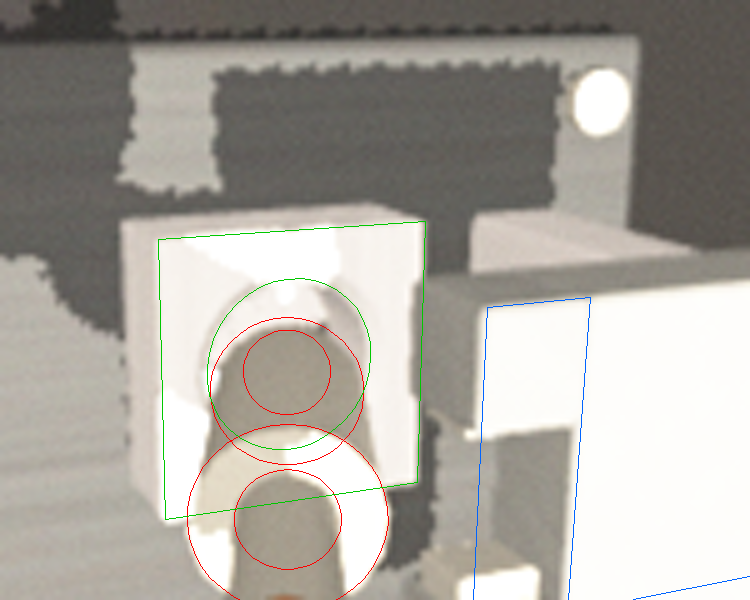

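View pics/ov_d6.png

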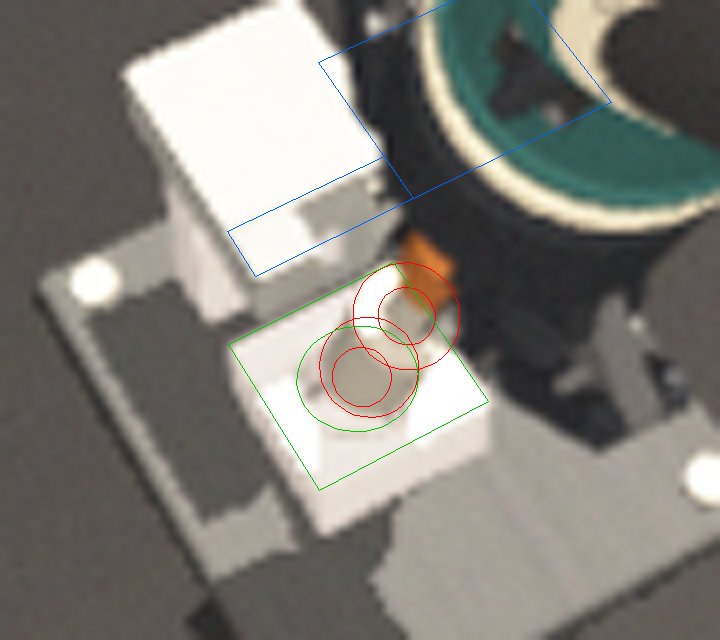

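```bash
python3 - <<'E'
from plan import *
rows([(*pose(22,1.5,.8,30),2),(*pose(22,5.5,.8,22),2),(*pose(22,6.3,.8,18),2)],10)
E
```

```text
0.001 -0 -0 0.5 0.5 5.1 10; 0.001 -0 -0 0.5 0.5 5.1 10; -0 0 0 0 0.4 4.5 10; 0 0 0 0 0.4 4.5 10; 0 0 0 -0 -0.4 2 10; 0 -0 0 0 -0.4 2 10
```

Request:
servo_tool(
  targets="0 0 0 0.5 0.5 5 10; 0 0 0 0.4 0.5 4 10; 0 0 0 0 0 0 10; 0 0 0 0 0 0 10",
)

```text
time: 9.35
tool_pos: [0.4886, 0.1697, 0.1495]
tcp_rot: [2.226, 1.727, 0.339]
wrist_force: [-0.1, 0.8, -4.3]
width: 0.265
```

```bash
python3 - <<'E'
from plan import *
show();print(foot())
rows([(*pose(22,5.5,.8,22),3),(*pose(22,6.3,.8,18),2)],10)
E
```

```text
t 9.35 p [0.4886 0.1697 0.1495] rv [2.2265 1.7273 0.3393] F [-0.0749  0.7918 -4.3234] M [ 0.1357  0.5427 -0.0384] w 0.265 q [ 0.4486 -0.1469  2.246  -0.3532  0.7719  0.9207]
(array([ 2.1316,  1.3628, 30.9543]), 'lean 22.11 sideY -0.09 yaw -0.03 deg')
0.001 -0 -0 -0.1 0 3.2 10; 0.001 -0 -0 -0.1 0 3.2 10; 0.001 -0 -0 -0.1 0 3.2 10; 0 0 0 -0 -0.4 2 10; 0 0 0 0 -0.4 2 10
```

Request:
servo_tool(
  targets="0 0 0 -0.2 0 3.2 10; 0 0 0 -0.2 0 3.2 10; 0 0 0 0 0 2.5 10; 0 0 0 0 0 0 10; 0 0 0 0 0 0 10",
)

```text
time: 9.77
tool_pos: [0.4919, 0.1682, 0.14]
tcp_rot: [2.227, 1.728, 0.338]
wrist_force: [-0.2, -0.1, -4.2]
width: 0.263
```

```bash
python3 - <<'E'
from plan import *
show();print(foot())
rows([(*pose(22,6.3,.8,18),3)],10)
E
```

```text
t 9.77 p [0.4919 0.1682 0.14  ] rv [2.2265 1.7276 0.3383] F [-0.1886 -0.0837 -4.1812] M [0.1325 0.4917 0.0027] w 0.263 q [ 0.442  -0.1294  2.2506 -0.3589  0.7499  0.9239]
(array([ 5.6557,  0.726 , 21.4077]), 'lean 22.09 sideY -0.06 yaw -0.01 deg')
0.001 -0 -0 0.1 -0.2 1.1 10; 0.001 -0 -0 0.1 -0.2 1.1 10; 0.001 -0 -0 0.1 -0.2 1.1 10
```

Request:
servo_tool(
  targets="0 0 0 0 -0.2 1.4 10; 0 0 0 0 -0.2 1.4 10; 0 0 0 0 0 0 10; 0 0 0 0 0 0 10",
)

```text
time: 10.1
tool_pos: [0.4926, 0.1681, 0.137]
tcp_rot: [2.226, 1.728, 0.338]
wrist_force: [-0.8, -0.1, -3.4]
width: 0.262
```

```bash
python3 - <<'E'
from plan import *
show();print(foot())
y=.7
rows([(*pose(t,x,y,z),1) for t,x,z in((19.5,5.7,18),(17,5,18),(14.5,4.2,18),(12,3.4,18),(9.5,2.6,18),(7,1.6,18),(4.5,.8,18),(2,0,18),(0,-.8,18))],10)
E
```

```text
t 10.10 p [0.4926 0.1681 0.137 ] rv [2.2265 1.7276 0.3384] F [-0.7811 -0.0979 -3.4266] M [ 0.1125  0.5273 -0.0149] w 0.262 q [ 0.4409 -0.1243  2.2523 -0.3612  0.7431  0.9261]
(array([ 6.4249,  0.744 , 18.4327]), 'lean 22.09 sideY -0.06 yaw -0.01 deg')
0.045 -0.001 -0 0.1 4.9 0.3 10; 0.044 0 -0 0 4.9 -0.1 10; 0.044 -0 0 -0 4.8 -0.1 10; 0.044 0 -0 0 4.8 -0.1 10; 0.044 -0 -0 -0 4.8 -0 10; 0.044 0 0 -0 4.6 -0 10; 0.044 0 0 0 4.8 0 10; 0.044 0 0 -0 4.8 0.1 10
0.035 -0 -0 -0 3.7 0.1 10
```

Request:
servo_tool(
  targets="0.044 0 0 0 4.9 0 10; 0.044 0 0 0 4.9 0 10; 0.03 0 0 0 3.3 0 10; 0 0 0 0 0 0 10",
)

```text
time: 10.43
tool_pos: [0.505, 0.1657, 0.1421]
tcp_rot: [2.307, 1.797, 0.242]
wrist_force: [0.3, -0.2, -4.0]
width: 0.262
```

```bash
python3 - <<'E'
from plan import *
show();print(foot())
y=.5
rows([(*pose(t,x,y,z),1) for t,x,z in((12,3.4,18),(9.5,2.6,18),(7,1.6,18),(4.5,.8,18),(2,0,18),(0,-.8,18))],10)
E
```

```text
t 10.43 p [0.505  0.1657 0.1421] rv [2.3069 1.7967 0.242 ] F [ 0.3417 -0.218  -3.9525] M [ 0.0317  0.2757 -0.0074] w 0.262 q [ 0.368  -0.0648  2.1607 -0.2027  0.8367  0.7357]
(array([ 4.4046,  1.8347, 18.6104]), 'lean 15.19 sideY -0.18 yaw 0.19 deg')
0.056 -0.003 0.003 -1 6 0.5 10; 0.044 -0 -0 -0 4.8 -0 10; 0.044 0 0 0 4.6 -0 10; 0.044 0 0 -0 4.8 0 10; 0.044 0 0 0 4.8 0.1 10; 0.035 -0 -0 -0 3.7 0.1 10
```

Request:
servo_tool(
  targets="0.044 -0.002 0.002 -1 4.8 0.3 10; 0.044 0 0 -0.3 4.8 0 10; 0.035 0 0 0 3.8 0 10; 0 0 0 0 0 0 10; 0 0 0 0 0 0 10",
)

```text
time: 10.85
tool_pos: [0.5177, 0.1604, 0.1445]
tcp_rot: [2.39, 1.856, 0.131]
wrist_force: [-0.1, -0.3, -4.6]
width: 0.263
```

```bash
python3 - <<'E'
from ov import *
show();print(foot())
snap('wrist','w7');ov('w7','wrist',(200,110,150,120),5)
y=.5
rows([(*pose(t,x,y,z),1) for t,x,z in((5,.8,18),(2.5,0,18),(0,-.8,18))],10)
E
```

```text
t 10.85 p [0.5177 0.1604 0.1445] rv [2.3901 1.856  0.1307] F [-0.096  -0.3333 -4.5626] M [0.064  0.2478 0.054 ] w 0.263 q [ 0.3028  0.0105  2.065  -0.0927  0.9476  0.6027]
(array([ 2.5533, -0.6638, 17.8306]), 'lean 8.13 sideY 0.05 yaw 0.05 deg')
0.055 0.001 0.001 1 5.3 -0.2 10; 0.044 -0 0 0 4.8 0.1 10; 0.044 0 -0 0 4.8 0.1 10
```

View pics/ov_w7.png

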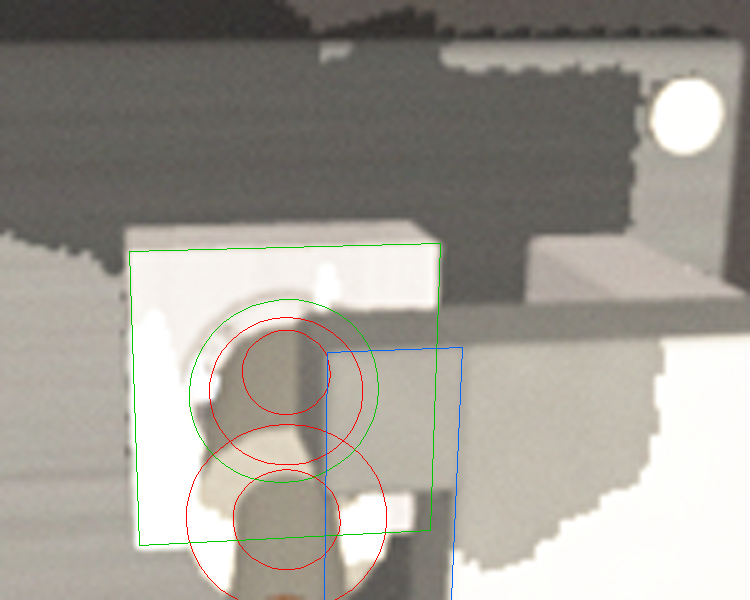

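```bash
python3 - <<'E'
from snap import *
crop('w7',200,180,150,120,5,'w7b')
E
```

```text
(no output)
```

View pics/w7b.png

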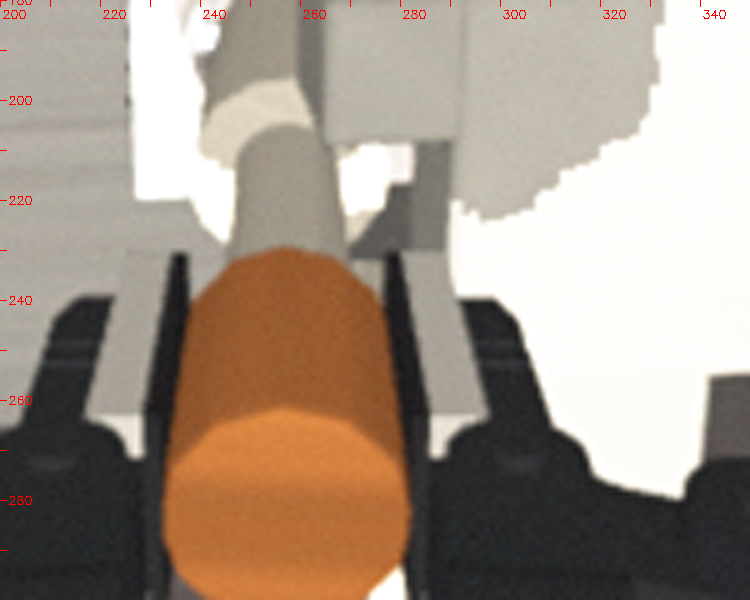

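Request:
servo_tool(
  targets="0.045 0 0 0.6 4.8 -0.1 10; 0.04 0 0 0.3 4.5 0 10; 0.03 0 0 0 3.4 0 10; 0 0 0 0 0 0 10; 0 0 0 0 0 0 10",
)

```text
time: 11.32
tool_pos: [0.5265, 0.1588, 0.1445]
tcp_rot: [2.459, 1.917, 0.022]
wrist_force: [-0.4, 0.3, -4.0]
width: 0.26
```

```bash
python3 - <<'E'
from ov import *
show();print(foot())
snap('wrist','w8');crop('w8',200,180,150,120,5,'w8b')
rows([(*pose(0,-.8,.5,18),1)],10)
E
```

```text
t 11.32 p [0.5265 0.1588 0.1445] rv [2.4585 1.9166 0.0219] F [-0.4334  0.2579 -3.9838] M [-0.0424  0.0536  0.0312] w 0.26 q [ 0.2582  0.0862  1.9789 -0.0193  1.0542  0.514 ]
(array([-3.021 , -0.4259, 16.5588]), 'lean 1.59 sideY 0.21 yaw 0.26 deg')
0.028 0.004 0.005 0.4 6 -1.4 10
```

View pics/w8b.png

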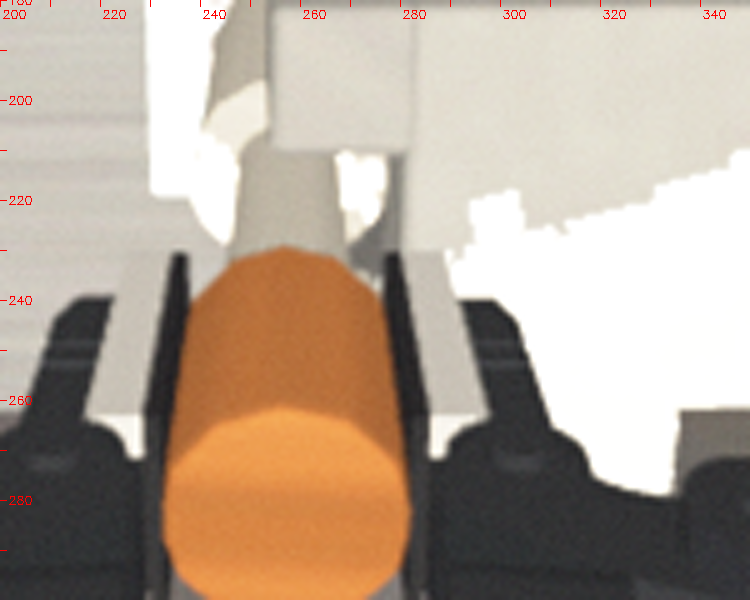

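Request:
servo_tool(
  targets="0.014 0.002 0.003 0.4 3 -0.2 10; 0.012 0.001 0.002 0.2 2.5 0 10; 0 0 0 0 0 0 10; 0 0 0 0 0 0 10",
)

```text
time: 11.7
tool_pos: [0.5299, 0.1586, 0.1445]
tcp_rot: [2.48, 1.927, -0.001]
wrist_force: [0.4, 0.5, -5.3]
width: 0.256
```

```bash
python3 - <<'E'
from plan import *
show();print(foot())
rows([(*pose(0,-.5,.5,12),4)],10)
E
```

```text
t 11.70 p [0.5299 0.1586 0.1445] rv [ 2.4795  1.9267 -0.0009] F [ 0.4387  0.5005 -5.2865] M [ 0.0536 -0.0174  0.0086] w 0.256 q [ 0.2468  0.1061  1.9567 -0.0018  1.0786  0.4973]
(array([-3.1465,  0.5593, 16.4721]), 'lean 0.05 sideY 0.08 yaw 0.08 deg')
0 0 0 -0.1 0.7 1.1 10; 0 0 0 -0.1 0.7 1.1 10; 0 0 0 -0.1 0.7 1.1 10; 0 0 0 -0.1 0.7 1.1 10
```

Request:
servo_tool(
  targets="0 0 0 0 1.1 1 10; 0 0 0 0 0.9 1 10; 0 0 0 0 0 1 10; 0 0 0 0 0 0.6 10; 0 0 0 0 0 0 10; 0 0 0 0 0 0 10",
)

```text
time: 12.2
tool_pos: [0.5316, 0.158, 0.1402]
tcp_rot: [2.479, 1.927, -0.002]
wrist_force: [-0.0, -0.1, -3.6]
width: 0.26
```

```bash
python3 - <<'E'
from plan import *
show();print(foot())
E
```

```text
t 12.20 p [0.5316 0.158  0.1402] rv [ 2.4795  1.9266 -0.0015] F [-0.0484 -0.1179 -3.6009] M [ 0.0414  0.025  -0.0088] w 0.26 q [ 0.2452  0.1132  1.9575 -0.0021  1.0711  0.4958]
(array([-1.4249,  0.3076, 12.1856]), 'lean 0.04 sideY 0.10 yaw 0.08 deg')
```

Request:
servo_tool(
  targets="0 0 0 0 0.6 0.7 10; 0 0 0 0 0 0 10",
)

```text
time: 12.37
tool_pos: [0.5322, 0.158, 0.1401]
tcp_rot: [2.48, 1.927, -0.001]
wrist_force: [0.1, -0.2, -4.5]
width: 0.262
```

Request:
servo_tool(
  targets="0 0 0 0 0 0.7 10; 0 0 0 0 0 0 10",
)

```text
time: 12.53
tool_pos: [0.5326, 0.1581, 0.14]
tcp_rot: [2.479, 1.926, 0.0]
wrist_force: [0.2, -0.0, -3.7]
width: 0.26
```

Request:
servo_tool(
  targets="0 0 0 0 0 0.7 10; 0 0 0 0 0 0 10",
)

```text
time: 12.7
tool_pos: [0.533, 0.1583, 0.14]
tcp_rot: [2.479, 1.926, 0.002]
wrist_force: [-0.5, -0.2, -4.8]
width: 0.261
```

Request:
servo_tool(
  targets="0 0 0 0 -0.4 2 10; 0 0 0 0 0 0.5 10; 0 0 0 0 0 0 10",
)

```text
time: 12.95
tool_pos: [0.5338, 0.1588, 0.1399]
tcp_rot: [2.478, 1.925, 0.006]
wrist_force: [-0.9, -0.2, -3.2]
width: 0.259
```

```bash
python3 - <<'E'
from plan import *
show();print(foot())
E
```

```text
t 12.95 p [0.5338 0.1588 0.1399] rv [2.4784 1.9255 0.006 ] F [-0.8562 -0.2136 -3.1886] M [ 0.0357  0.0953 -0.0304] w 0.259 q [ 0.2452  0.1147  1.9563 -0.0015  1.0658  0.4957]
(array([ 1.1077,  2.0093, 11.9455]), 'lean 0.27 sideY -0.06 yaw 0.07 deg')
```

```bash
python3 - <<'E'
from ov import *
snap('scene','s9');C['scene']=pickle.load(open('s9.pkl','rb'));ov('s9','scene',(260,140,90,90),8)
snap('wrist','w9');crop('w9',180,150,150,120,5,'w9b')
show();print(foot())
E
```

```text
t 13.05 p [0.5339 0.1588 0.1399] rv [2.4784 1.9255 0.006 ] F [-1.5033 -1.4642 -0.6962] M [ 0.011   0.1474 -0.0163] w 0.262 q [ 0.2452  0.1148  1.9563 -0.0015  1.0658  0.4957]
(array([ 1.125 ,  2.0159, 11.927 ]), 'lean 0.27 sideY -0.06 yaw 0.07 deg')
```

View pics/ov_s9.png

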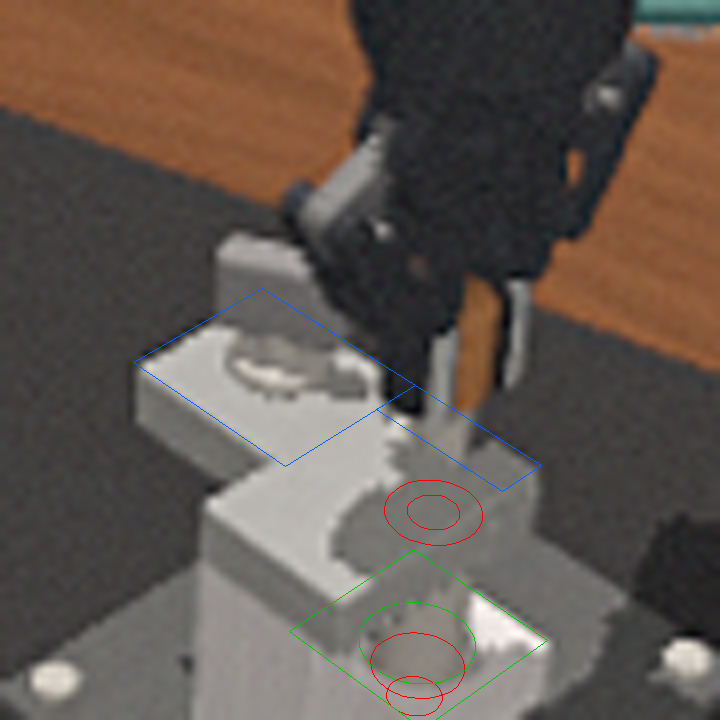

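View pics/w9b.png

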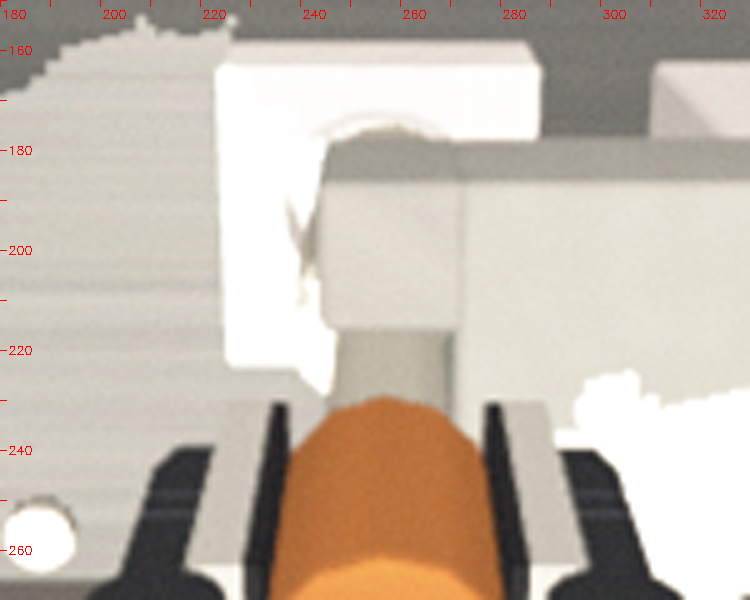

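Request:
servo_tool(
  targets="0 0 0 -1.5 -1.2 0 10; 0 0 0 0 0 0.5 10; 0 0 0 0 0 0.5 10; 0 0 0 0 0 0 10",
)

```text
time: 13.38
tool_pos: [0.5332, 0.1581, 0.14]
tcp_rot: [2.478, 1.925, 0.01]
wrist_force: [0.4, -0.1, -1.7]
width: 0.258
```

```bash
python3 - <<'E'
from plan import *
show();print(foot())
E
```

```text
t 13.38 p [0.5332 0.1581 0.14  ] rv [2.4785 1.925  0.01  ] F [ 0.3607 -0.0862 -1.6524] M [ 0.0606  0.2097 -0.0198] w 0.258 q [ 0.2438  0.1116  1.9598 -0.0006  1.0631  0.4942]
(array([ 0.8386,  1.4524, 11.9635]), 'lean 0.37 sideY -0.17 yaw 0.05 deg')
```

Request:
servo_tool(
  targets="0 0 0 0 0 0 26; 0 0 0 0 0 0 30; 0 0 0 0 0 0 40; 0 0 0 0 0 0 46; 0 0 0 0 0 0 46; 0 0 0 0 0 0 46",
  newtons=40,
)

```text
time: 13.88
tool_pos: [0.5348, 0.1579, 0.1405]
tcp_rot: [2.476, 1.924, 0.014]
wrist_force: [-0.7, 0.4, -0.3]
width: 0.536
```

Request:
servo_tool(
  targets="0 0 0 0 0 -6 46; 0 0 0 0 0 -12 46; 0 0 0 0 0 -18 46; 0 0 0 0 0 -20 46; 0 0 0 0 0 -20 46; 0 0 0 0 0 -10 46; 0 0 0 0 0 0 46",
)

```text
time: 14.47
tool_pos: [0.5334, 0.1577, 0.2338]
tcp_rot: [2.476, 1.924, 0.013]
wrist_force: [-0.3, -0.1, 0.0]
width: 0.541
```

```bash
python3 - <<'E'
from ov import *
show()
snap('wrist','w10')
snap('scene','s10');crop('s10',260,140,90,110,5.4,'s10a')
crop('w10',190,120,150,120,5,'w10b')
E
```

```text
t 14.47 p [0.5334 0.1577 0.2338] rv [2.4763 1.924  0.0131] F [-0.2712 -0.1384  0.0368] M [-0.0271 -0.0668  0.0125] w 0.541 q [ 0.2438  0.0315  1.8643 -0.0019  1.2359  0.4941]
```

View pics/w10.png

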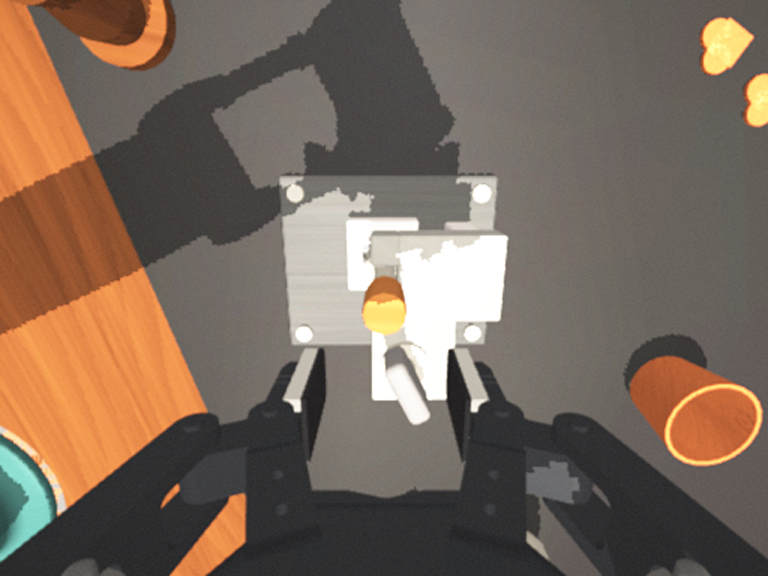

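View pics/s10a.png

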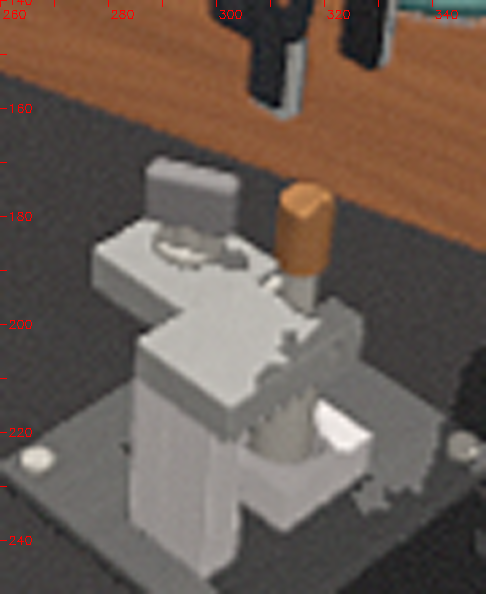

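The barrel now stands upright in the stand, with its handle top at (384,316), the neck in the slot, and the bar at (408,385). I'll measure the handle position and the bar angle.

```bash
python3 - <<'E'
from snap import *
crop('w10',230,180,80,110,5.4,'w10c')
from h import *
c=pickle.load(open('w10.pkl','rb'));print(loc(ST,wray(c,(256,211.5),.177)))
E
```

```text
[-0.0328 -0.5409]
```

View pics/w10c.png

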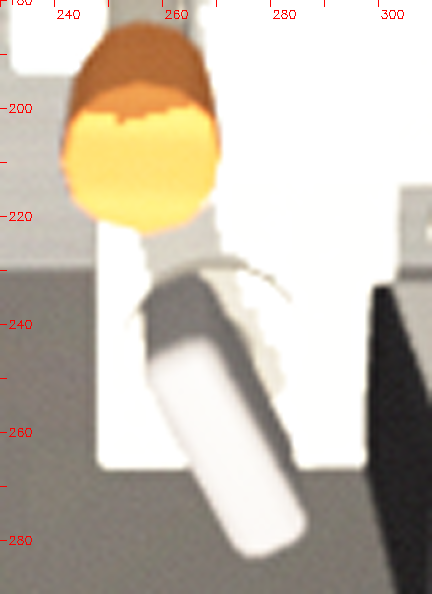

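```bash
python3 - <<'E'
from h import *
from plan import *
c=pickle.load(open('w10.pkl','rb'))
f=lambda u:wray(c,(230+u[0]/5.4,180+u[1]/5.4),.169)
a,b=f((181,348)),f((274,542))
for p,q in(((181,348),(274,542)),((150,380),(235,545)),((218,345),(303,510))):
    A,B=f(p),f(q);d=B-A;print(loc(ST,A),loc(ST,B),loc(ST,(A+B)/2),np.linalg.norm(d[:2]),'world ang',np.degrees(np.arctan2(d[1],d[0])))
K=T(ST,[[.014,-.054,.0]])[0];print('knob axis',K)
E
```

```text
[  6.3629 -33.3692] [ 21.8337 -68.6273] [ 14.0983 -50.9983] 0.038503050800739916 world ang -80.68997258558238
[  1.5466 -38.9446] [ 15.4844 -69.1665] [  8.5155 -54.0555] 0.0332810135174371 world ang -79.62300805490455
[ 12.1227 -32.8675] [ 26.365  -62.6222] [ 19.2438 -47.7448] 0.03298761631133963 world ang -78.80276971905177
knob axis [0.533  0.1013 0.    ]
```

```bash
python3 - <<'E'
from plan import *
rows([((.5333,.1022,.215),Rt(11),None)],40)
E
```

```text
0.002 -0 -0.11 -13.3 3.6 4.1 40; 0.002 -0 -0.11 -13.6 2.1 4.1 40; 0.002 -0 -0.11 -13.8 0.6 4.1 40; 0.002 -0 -0.11 -13.8 -0.9 4.1 40
```

Request:
servo_tool(
  targets="0.002 0 -0.11 -13.3 3.6 3 40; 0.002 0 -0.11 -13.6 2.1 3 40; 0.002 0 -0.11 -13.2 0.6 3 40; 0.002 0 -0.095 -11 0 3 40; 0 0 0 0 0 0 40; 0 0 0 0 0 0 40",
)

```text
time: 15.07
tool_pos: [0.5293, 0.104, 0.2107]
tcp_rot: [-1.99, -2.418, 0.015]
wrist_force: [0.0, -0.6, 0.1]
width: 0.466
```

```bash
python3 - <<'E'
from snap import *
show();snap('wrist','w11');crop('w11',180,140,150,120,5,'w11b')
Q=R.from_rotvec(bot.read_state()['tcp_rot']);y=Q.apply([0,1,0]);print(np.degrees(np.arctan2(y[1],y[0])))
rows([((.5333,.1022,.145),Rt(11),None)],40,vmax=12)
E
```

```text
t 15.07 p [0.5293 0.104  0.2107] rv [-1.9903 -2.4184  0.0145] F [ 0.0467 -0.5703  0.128 ] M [-0.0011 -0.0114  0.0504] w 0.466 q [ 0.1473  0.0307  1.9084  0.0009  1.2158 -0.0467]
11.117426358487302
-0.002 -0 0 -0.5 0.8 10.9 40; -0.002 -0 0 -0.4 0.8 10.9 40; -0.002 -0 0 -0.4 0.7 10.9 40; -0.002 -0 0 -0.4 0.7 10.9 40; -0.002 -0 0 -0.4 0.7 10.9 40; -0.002 -0 0 -0.4 0.7 10.9 40
```

View pics/w11.png

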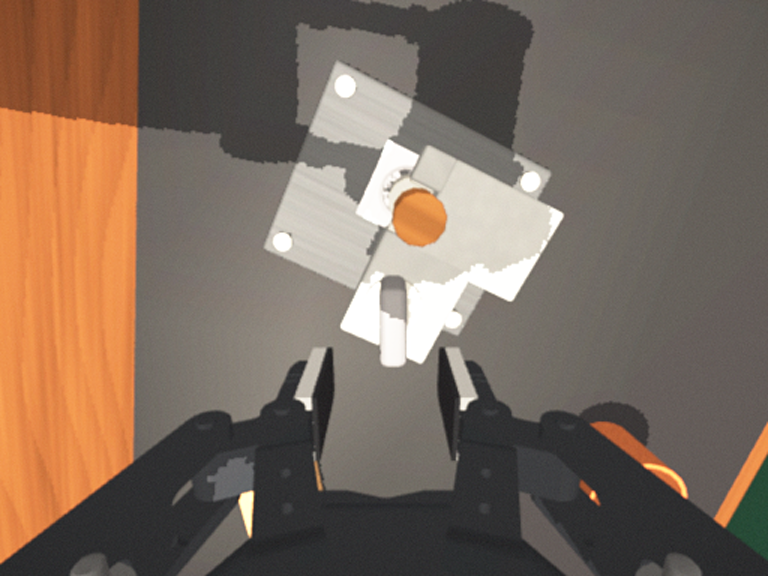

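Request:
servo_tool(
  targets="0 0 0 -0.5 0.8 10.9 40; 0 0 0 -0.4 0.8 10.9 40; 0 0 0 -0.4 0.7 10.9 40; 0 0 0 -0.4 0.7 10.9 40; 0 0 0 0 0.5 10.9 40; 0 0 0 0 0 4 40; 0 0 0 0 0 0 40",
)

```text
time: 15.7
tool_pos: [0.5304, 0.1054, 0.1432]
tcp_rot: [-1.992, -2.413, 0.019]
wrist_force: [0.7, -0.1, 0.0]
width: 0.463
```

```bash
python3 - <<'E'
from snap import *
show();snap('wrist','w12');crop('w12',180,170,150,120,5,'w12b')
rows([((.5333,.1022,.141),Rt(11),1)],40)
E
```

```text
t 15.70 p [0.5304 0.1054 0.1432] rv [-1.9918 -2.4126  0.019 ] F [ 0.6951 -0.0974  0.0027] M [-0.0025 -0.0053  0.024 ] w 0.463 q [ 0.1491  0.0959  1.9707  0.0018  1.0927 -0.0422]
-0.018 -0.002 -0.002 -3.7 2.4 2.3 40
```

View pics/w12b.png

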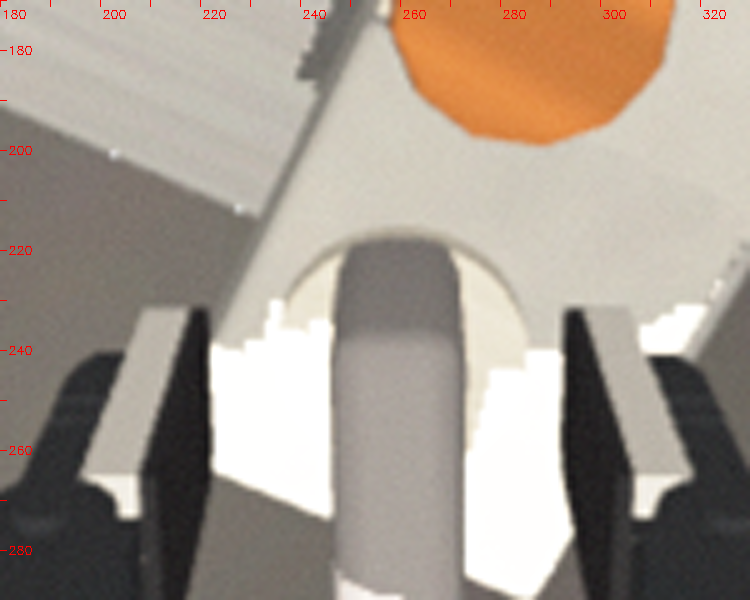

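Request:
servo_tool(
  targets="-0.009 0 0 -1.8 0.9 1.2 40; -0.009 0 0 -1.6 0.8 1.2 40; 0 0 0 0 0 0 40; 0 0 0 0 0 0 40",
)

```text
time: 16.08
tool_pos: [0.534, 0.1022, 0.142]
tcp_rot: [1.999, 2.422, 0.007]
wrist_force: [0.2, -0.3, 0.3]
width: 0.468
```

```bash
python3 - <<'E'
from snap import *
show();rows([((.5328,.1018,.141),Rt(11),1)],40)
E
```

```text
t 16.08 p [0.534  0.1022 0.142 ] rv [1.9994 2.4217 0.0075] F [ 0.1704 -0.3362  0.3173] M [ 0.0254 -0.0569  0.008 ] w 0.468 q [ 0.1419  0.0881  1.9816  0.0027  1.0676 -0.0499]
0.004 -0.002 -0.002 -0.2 -1.2 1 40
```

Close on the bar with a gentle grip.

Request:
servo_tool(
  targets="0 0 0 0 0 0 20; 0 0 0 0 0 0 12; 0 0 0 0 0 0 5; 0 0 0 0 0 0 5; 0 0 0 0 0 0 5; 0 0 0 0 0 0 5",
  newtons=60,
)

```text
time: 16.58
tool_pos: [0.5328, 0.1018, 0.1434]
tcp_rot: [1.999, 2.423, 0.006]
wrist_force: [-0.5, 0.1, -0.8]
width: 0.154
```

```bash
python3 - <<'E'
from snap import *
show();snap('wrist','w13');crop('w13',180,170,150,120,5,'w13b')
E
```

```text
t 16.58 p [0.5328 0.1018 0.1434] rv [1.9994 2.4227 0.0055] F [-0.5153  0.1008 -0.7935] M [0.0014 0.0764 0.0919] w 0.154 q [ 0.1415  0.0853  1.9818  0.0024  1.0717 -0.0505]
```

View pics/w13b.png

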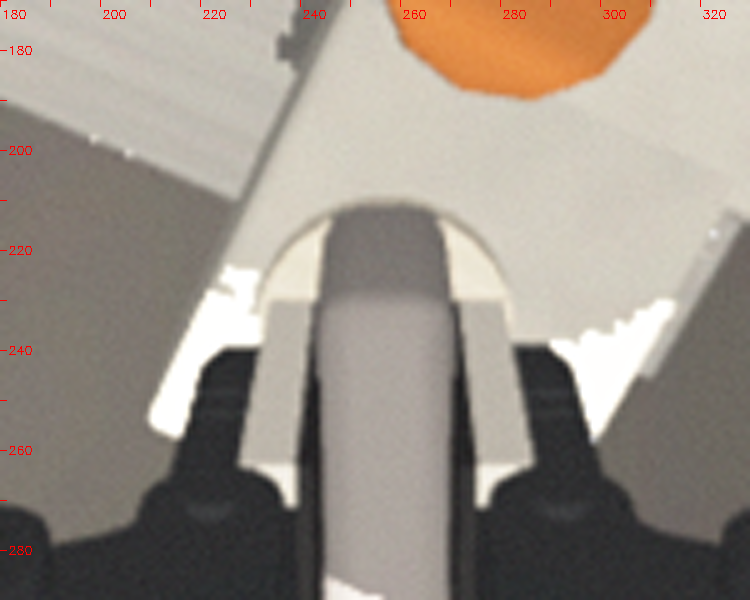

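Request:
servo_tool(
  targets="0 0 0.06 0 0 0 5; 0 0 0.08 0 0 0 5; 0 0 0.08 0 0 0 5; 0 0 0.05 0 0 0 5; 0 0 0 0 0 0 5",
)

```text
time: 17.05
tool_pos: [0.533, 0.1018, 0.1434]
tcp_rot: [2.32, 2.119, 0.005]
wrist_force: [-1.2, -0.2, -0.1]
width: 0.152
```

```bash
cat >> plan.py <<'E'
def yaw():
    s=bot.read_state();y=R.from_rotvec(s['tcp_rot']).apply([0,1,0]);return np.degrees(np.arctan2(y[1],y[0]))
def wing():
    s=bot.read_state();print('cw rad from grip %.3f'%np.radians(Y0-yaw()),'Mz %.3f'%s['torque'][2],'F',s['wrist_force'],'p',s['tool_pos'],'w %.3f t %.2f'%(s['width'],s['time']),'jt6 %.3f'%s['joint_torque'][5])
Y0=11.0
E
python3 -c "
from plan import *
wing();print(yaw())
print(R.from_rotvec([1.9994,2.4227,.0055]).apply([0,1,0]))"
```

```text
cw rad from grip 0.283 Mz -0.032 F [-1.1608 -0.205  -0.1349] p [0.533  0.1018 0.1434] w 0.152 t 17.05 jt6 0.464
-5.187408011168297
[0.9818 0.1897 0.003 ]
```

Request:
servo_tool(
  targets="0 0 0.04 0 0 0 5; 0 0 0.04 0 0 0 5; 0 0 0.04 0 0 0 5",
)

```text
time: 17.3
tool_pos: [0.5331, 0.1018, 0.1434]
tcp_rot: [2.441, 1.977, 0.005]
wrist_force: [-0.4, 1.3, -0.6]
width: 0.152
```

```bash
python3 -c "
from plan import *
wing()"
```

```text
cw rad from grip 0.401 Mz 0.169 F [-0.3854  1.264  -0.5535] p [0.5331 0.1018 0.1434] w 0.152 t 17.30 jt6 -0.354
```

Request:
servo_tool(
  targets="0 0 0.04 0 0 0 5; 0 0 0.04 0 0 0 5; 0 0 0.04 0 0 0 5",
)

```text
time: 17.55
tool_pos: [0.5331, 0.1018, 0.1434]
tcp_rot: [2.556, 1.827, 0.004]
wrist_force: [-0.5, -0.7, -0.1]
width: 0.152
```

```bash
python3 -c "
from plan import *
wing()"
```

```text
cw rad from grip 0.522 Mz 0.181 F [-0.4789 -0.7103 -0.1422] p [0.5331 0.1018 0.1434] w 0.152 t 17.55 jt6 -0.342
```

Request:
servo_tool(
  targets="0 0 0.04 0 0 0 5; 0 0 0.04 0 0 0 5",
)

```text
time: 17.72
tool_pos: [0.5332, 0.1017, 0.1434]
tcp_rot: [2.627, 1.723, 0.004]
wrist_force: [-0.7, 0.6, -1.1]
width: 0.154
```

```bash
python3 -c "
from plan import *
wing()"
```

```text
cw rad from grip 0.602 Mz 0.191 F [-0.7466  0.5973 -1.071 ] p [0.5332 0.1017 0.1434] w 0.154 t 17.72 jt6 -0.342
```

Request:
servo_tool(
  targets="0 0 0.04 0 0 0 5; 0 0 0.04 0 0 0 5",
)

```text
time: 17.88
tool_pos: [0.5332, 0.1017, 0.1434]
tcp_rot: [2.694, 1.616, 0.004]
wrist_force: [-1.2, -0.6, -0.4]
width: 0.15
```

```bash
python3 -c "
from plan import *
wing()"
```

```text
cw rad from grip 0.682 Mz 0.141 F [-1.1914 -0.6086 -0.418 ] p [0.5332 0.1017 0.1434] w 0.150 t 17.88 jt6 -0.342
```

Request:
servo_tool(
  targets="0 0 0.04 0 0 0 5; 0 0 0.04 0 0 0 5",
)

```text
time: 18.05
tool_pos: [0.5333, 0.1017, 0.1435]
tcp_rot: [2.756, 1.507, 0.004]
wrist_force: [-1.2, 0.4, 0.1]
width: 0.15
```

```bash
python3 -c "
from plan import *
wing()"
```

```text
cw rad from grip 0.762 Mz 0.241 F [-1.181   0.3971  0.1403] p [0.5333 0.1017 0.1435] w 0.150 t 18.05 jt6 -0.342
```

Request:
servo_tool(
  targets="0 0 0.04 0 0 0 5",
)

```text
time: 18.13
tool_pos: [0.5333, 0.1017, 0.1434]
tcp_rot: [2.786, 1.452, 0.003]
wrist_force: [-0.5, -0.2, -0.5]
width: 0.154
```

```bash
python3 -c "
from plan import *
wing()"
```

```text
cw rad from grip 0.802 Mz 0.162 F [-0.4962 -0.2167 -0.4673] p [0.5333 0.1017 0.1434] w 0.154 t 18.13 jt6 -0.342
```

Request:
servo_tool(
  targets="0 0 0.04 0 0 0 5",
)

```text
time: 18.22
tool_pos: [0.5333, 0.1016, 0.1434]
tcp_rot: [2.814, 1.395, 0.003]
wrist_force: [-0.8, -0.2, -1.4]
width: 0.151
```

```bash
python3 -c "
from plan import *
wing()"
```

```text
cw rad from grip 0.842 Mz 0.184 F [-0.7843 -0.1809 -1.3512] p [0.5333 0.1016 0.1434] w 0.151 t 18.22 jt6 -0.334
```

Request:
servo_tool(
  targets="0 0 0.04 0 0 0 5",
)

```text
time: 18.3
tool_pos: [0.5333, 0.1016, 0.1435]
tcp_rot: [2.841, 1.339, 0.003]
wrist_force: [-0.3, -0.7, -0.5]
width: 0.156
```

```bash
python3 -c "
from plan import *
wing()"
```

```text
cw rad from grip 0.882 Mz 0.165 F [-0.2868 -0.7456 -0.511 ] p [0.5333 0.1016 0.1435] w 0.156 t 18.30 jt6 -0.313
```

Request:
servo_tool(
  targets="0 0 0.04 0 0 0 5",
)

```text
time: 18.38
tool_pos: [0.5333, 0.1016, 0.1434]
tcp_rot: [2.867, 1.282, 0.003]
wrist_force: [-0.9, -0.6, -0.8]
width: 0.149
```

```bash
python3 -c "
from plan import *
wing()"
```

```text
cw rad from grip 0.922 Mz 0.205 F [-0.8787 -0.6047 -0.8262] p [0.5333 0.1016 0.1434] w 0.149 t 18.38 jt6 -0.288
```

Request:
servo_tool(
  targets="0 0 0.04 0 0 0 5",
)

```text
time: 18.47
tool_pos: [0.5333, 0.1016, 0.1434]
tcp_rot: [2.892, 1.224, 0.003]
wrist_force: [0.0, -0.0, -1.1]
width: 0.151
```

```bash
python3 -c "
from plan import *
wing()"
```

```text
cw rad from grip 0.962 Mz 0.219 F [ 0.0159 -0.0344 -1.138 ] p [0.5333 0.1016 0.1434] w 0.151 t 18.47 jt6 -0.261
```

Request:
servo_tool(
  targets="0 0 0.04 0 0 0 5; 0 0 0.04 0 0 0 5",
)

```text
time: 18.63
tool_pos: [0.5334, 0.1015, 0.1434]
tcp_rot: [2.938, 1.108, 0.003]
wrist_force: [0.1, -0.8, -0.5]
width: 0.147
```

```bash
python3 -c "
from plan import *
wing()"
```

```text
cw rad from grip 1.041 Mz 0.295 F [ 0.0608 -0.8401 -0.5127] p [0.5334 0.1015 0.1434] w 0.147 t 18.63 jt6 -0.201
```

Request:
servo_tool(
  targets="0 0 0.04 0 0 0 5; 0 0 0.02 0 0 0 5",
)

```text
time: 18.8
tool_pos: [0.5334, 0.1015, 0.1434]
tcp_rot: [2.97, 1.021, 0.002]
wrist_force: [-1.1, 0.1, -0.6]
width: 0.15
```

```bash
python3 -c "
from plan import *
wing()"
```

```text
cw rad from grip 1.101 Mz 0.376 F [-1.1096  0.0932 -0.6272] p [0.5334 0.1015 0.1434] w 0.150 t 18.80 jt6 0.294
```

Request:
servo_tool(
  targets="0 0 0 0 0 0 5; 0 0 0 0 0 0 18; 0 0 0 0 0 0 24; 0 0 0 0 0 0 30; 0 0 0 0 0 0 32; 0 0 0 0 0 0 32",
)

```text
time: 19.3
tool_pos: [0.5346, 0.1018, 0.1442]
tcp_rot: [2.968, 1.026, 0.006]
wrist_force: [-0.0, 1.0, -0.9]
width: 0.376
```

Request:
servo_tool(
  targets="0 0 0 0 0 -5 32; 0 0 0 0 0 -12 32; 0 0 0 0 0 -18 32; 0 0 0 0 0 -20 32; 0 0 0 0 0 -20 32; 0 0 0 0 0 -20 32; 0 0 0 0 0 -8 32; 0 0 0 0 0 0 32",
)

```text
time: 19.97
tool_pos: [0.534, 0.1018, 0.257]
tcp_rot: [2.967, 1.027, 0.008]
wrist_force: [-0.0, -0.5, 0.2]
width: 0.379
```

```bash
python3 - <<'E'
from snap import *
show();wing()
snap('wrist','w14');snap('scene','s14');crop('s14',260,150,90,100,5.5,'s14a')
crop('w14',180,80,160,140,4.5,'w14b')
E
```

```text
t 19.97 p [0.534  0.1018 0.257 ] rv [2.9675 1.0268 0.0083] F [-0.0035 -0.4921  0.2224] M [-0.068   0.0578  0.0104] w 0.379 q [ 0.1428 -0.0043  1.8575 -0.0005  1.2829  1.0475]
cw rad from grip 1.097 Mz 0.010 F [-0.0035 -0.4921  0.2224] p [0.534  0.1018 0.257 ] w 0.379 t 19.97 jt6 0.000
```

View pics/w14.png

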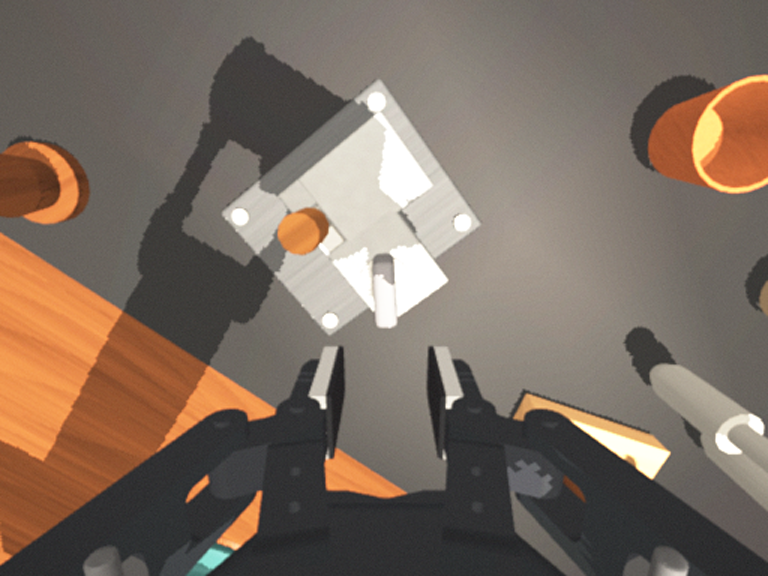

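View pics/s14a.png

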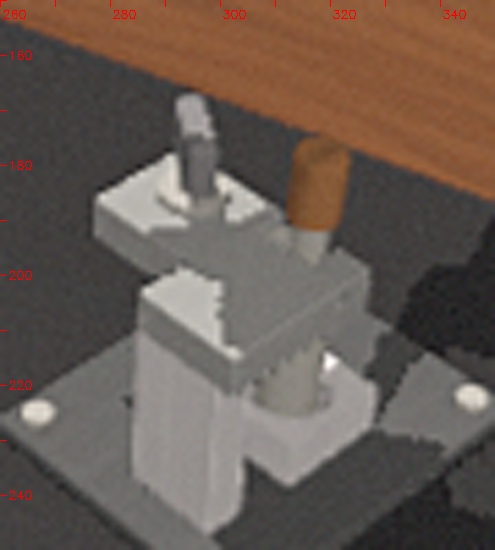

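```bash
python3 - <<'E'
from snap import *
from h import *
snap('side','d14')
crop('w14',180,130,80,60,9,'w14c')
crop('d14',215,205,70,80,8,'d14c')
crop('s14',285,165,55,75,8,'s14c')
E
```

```text
(no output)
```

View pics/w14c.png

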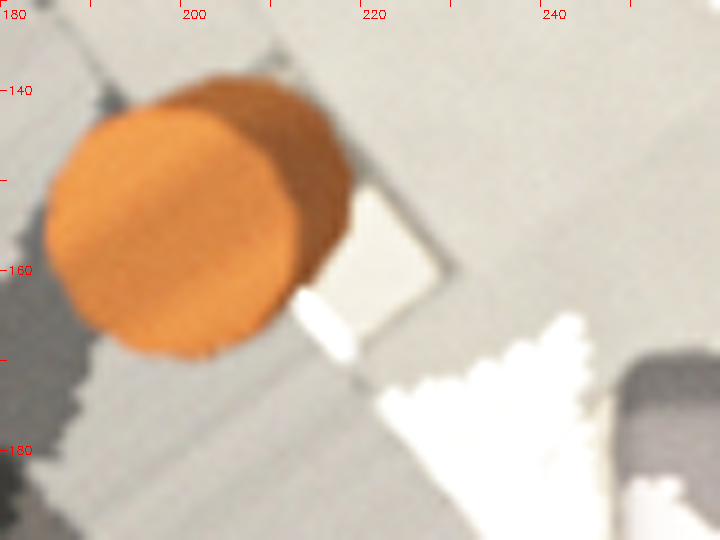

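View pics/d14c.png

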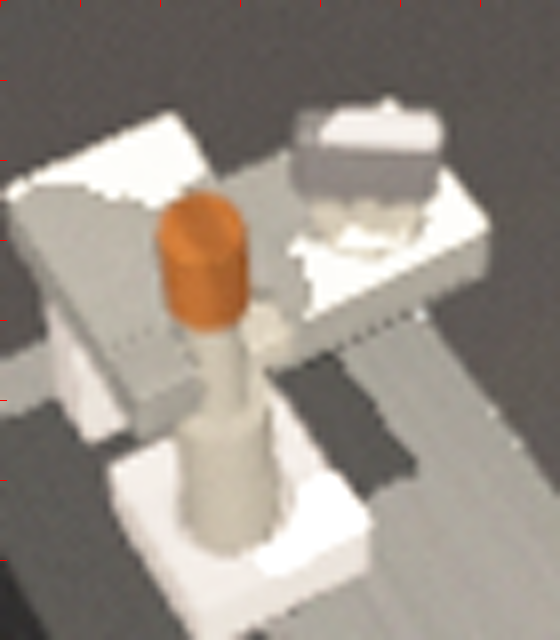

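View pics/s14c.png

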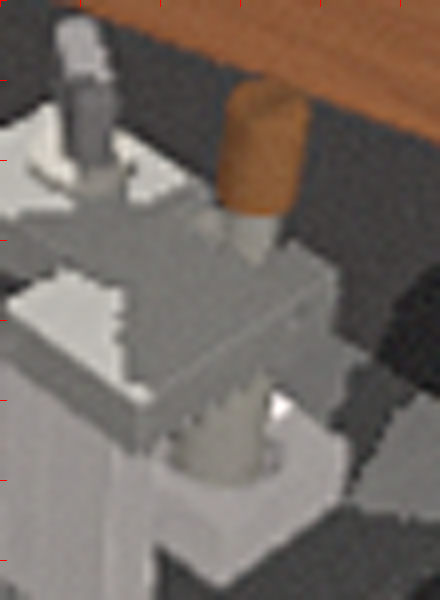

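```bash
python3 - <<'E'
from snap import *
from h import *
C['scene']=pickle.load(open('s14.pkl','rb'));C['side']=pickle.load(open('d14.pkl','rb'))
c=pickle.load(open('w14.pkl','rb'))
print('wrist top',loc(ST,wray(c,(199.1,155.8),.177)))
x,r=tri([('scene',(318.5,176.9)),('side',(240.4,234))]);print('tri top',loc(ST,x),x,r)
# image axis direction check
def ax(n,fx,fy,nx,ny,a,b):
    P=lambda s:T(ST,[[ (fx+(nx-fx)*s/102)/1000,(fy+(ny-fy)*s/102)/1000,.012+s/1000]])[0]
    p,q=proj(n,P(a))[0],proj(n,P(b))[0];d=q-p;return p.round(1),q.round(1),round(d[0]/-d[1],3)
print('obs scene slope',11/97,' side handle slope', 'approx',((160-174)/(310-235)+ (246-240)/(300-230))/-2)
for fx,fy,nx,ny in((0,0,0,0),(0,-1,0,4.5),(0,3,0,4.5),(3,0,0,4.5),(0,0,-3,4.5),(0,-3,0,4.5)):
    print((fx,fy,nx,ny),'scene',ax('scene',fx,fy,nx,ny,130,165),'side',ax('side',fx,fy,nx,ny,130,165),'side body',ax('side',fx,fy,nx,ny,25,165))
E
```

```text
wrist top [0.5292 5.7457]
tri top [-1.6639  5.527 ] [0.5327 0.1629 0.176 ] [ 0.3405  0.2884  0.253  -0.3247]
obs scene slope 0.1134020618556701  side handle slope approx 0.05047619047619048
(0, 0, 0, 0) scene (array([315.4, 187.8]), array([316.6, 176.1]), np.float64(0.101)) side (array([243.1, 241.4]), array([242.5, 231.8]), np.float64(-0.061)) side body (array([244.7, 266.6]), array([242.5, 231.8]), np.float64(-0.061))
(0, -1, 0, 4.5) scene (array([317.3, 189. ]), array([319.2, 177.6]), np.float64(0.163)) side (array([240.7, 242.5]), array([239.3, 233.3]), np.float64(-0.158)) side body (array([244.5, 266.7]), array([239.3, 233.3]), np.float64(-0.158))
(0, 3, 0, 4.5) scene (array([317. , 188.8]), array([318.4, 177.1]), np.float64(0.12)) side (array([241.2, 242.3]), array([240.3, 232.8]), np.float64(-0.092)) side body (array([243.5, 267.2]), array([240.3, 232.8]), np.float64(-0.092))
(3, 0, 0, 4.5) scene (array([317.5, 188.8]), array([319.5, 177.2]), np.float64(0.176)) side (array([241. , 242.7]), array([240. , 233.8]), np.float64(-0.12)) side body (array([243.8, 266.1]), array([240. , 233.8]), np.float64(-0.12))
(0, 0, -3, 4.5) scene (array([318.3, 188.2]), array([320.4, 176.6]), np.float64(0.178)) side (array([241.7, 243.7]), array([240.6, 234.8]), np.float64(-0.117)) side body (array([244.4, 267. ]), array([240.6, 234.8]), np.float64(-0.117))
(0, -3, 0, 4.5) scene (array([317.5, 189.1]), array([319.6, 177.9]), np.float64(0.185)) side (array([240.5, 242.6]), array([238.8, 233.6]), np.float64(-0.192)) side body (array([245.1, 266.4]), array([238.8, 233.6]), np.float64(-0.192))
```

```bash
python3 -c "
from workcell import finish_job
print(finish_job())"
```

```text
the job is handed in; nothing more can be done
None
```

The job is handed in at about 20 s of robot time. The barrel stands in the foot cup with its neck clamped in the yoke slot. No verdict was reported.

**What I did:** I gripped the smallest barrel by its handle, lifted it out and put its foot into the bore leaning 22°. I straightened it, lowered it to the floor and let go. I then turned the wing knob clockwise 1.10 rad. The torque began to rise at about 0.84 rad, so it got about 15° more, and I released it and backed off.

**Last checks:**
- **Barrel position:** the cameras put the handle top 5.5 to 5.7 mm towards the pad side. The scene and side views match a foot about 3 mm off the bore axis and a lean of roughly 1° (3° at worst), within the 6 mm and 4° limits. Cup depth was checked only as contact: the foot stopped at the floor height of 12 mm when lowered.
- **Clamp:** wrist torque rose from about 0.17 to 0.38 N m, which I estimate as 24 N on the neck. I had no direct reading of that force. The knob had not sprung back after release.
- **Clearance:** the gripper is well above everything, with near-zero wrist force. I saw no sign of contact with the pestle, pots or figure, but did not re-measure them.

**Disagreements:**
- Before the pick-up, the wrist camera and the fixed cameras differed by about 5 mm on the barrel; I went with the wrist camera.
- The wrist torque was too noisy to show the start of the bite, so I took that from the last joint's torque.

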